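# Clear heels and wax tins into the spring-lid bench box

## Robot

A 6-joint arm with a two-finger parallel gripper is mounted at the origin on the work surface. World frame = base frame: x ahead of the robot, y to its left, z up, the work surface at z = 0. Lengths are in m, angles in degrees, forces in N, time in s.
With the tool pointing down it reaches from about 0.35 to 0.875 m from the base axis. Payload 4.2 kg.
Tool frame: the origin (TCP) lies midway between the tips of the shut fingers; the grasp point (between the pads) lies 19 mm behind it; z points along the fingers, y is the line along which they close (so a half turn about z gives the same grasp; the last joint's range is limited). The gripper opens to 85 mm and grips with 20 to 120 N. Pads are 22 mm wide; open, the fingers measure 114 mm over their backs; the gripper's body (76 mm by 85 mm) begins 54 mm behind the grasp point. The pads swing forward as they close: fully open they stand 13 mm farther back than shut.
Start: joints at [81.222, 22.042, 0.453, 0, -68.411, -14.817], TCP at [0.25, 0.573, 0.207] pointing down, gripper open.
Joint ranges: [-179.83, 179.83], [-69.29, 118.12], [-61.27, 80.66], [-181.25, 117.63], [-171.15, -9.14], [-177.46, 177.46]. Speed limits (degrees/s): [159.86, 159.86, 180, 180, 180, 180].

## Interface

Orientations are given as [roll, pitch, yaw] about the fixed x, y, z axes, in that order (R = Rz(yaw) Ry(pitch) Rx(roll)).
In Python, from cell import bot gives the robot as it stands. The module is installed in compiled form; this text tells all that it offers.
- The arm moves only by the tool drive_tool, never from a script. Its argument "moves" is a list of rows, each an object with "fingers": the closure, from -1 (fully open) to 1 (shut); "translation": the shift along the tool's x, y, z in cm, a list of three; "yaw": the turn about the tool's z in rad. In form: [{"fingers": fingers, "translation": [tx, ty, tz], "yaw": yaw}, ...]. A call has 1 to 20 rows; each row is the pose to reach, as a shift and turn from the pose commanded when the call began, along the tool's axes at that moment; what a row does not reach only later rows make up. A row lasts 1/8 s, in which the tool goes at most 62.5 mm and 10.7 degrees, less where a joint would pass 70% of its speed; a pose out of reach is approached as far as the arm can. A call with a gripper value outside its range is refused whole. The fingers move at their own pace and stop on an object; "force" is the grip in N (left out, the last holds). Time passes only in rows, so rows that repeat a pose let the fingers close. It gives the time, the measured TCP pose, the force, the opening and the grip force at its end, in the units of the state.
- bot.sense(): the state, without advancing time (a new reading comes with each control period).
- bot.grab_frame(name): name is "scene" or "top" or "wrist"; returns the picture (384x512x3 uint8, blue, green, red); there is no depth.
- bot.get_calibration(name): a dict with "camera_matrix" (3x3 intrinsics, pixels), "T" (4x4, takes a point from camera to world coordinates). Camera axes: x right, y up, looking along -z (the intrinsics and any distortion apply to the point x, -y, -z); pixel columns grow to the right and rows downward; lengths in m; the calibration is good to about 2 mm. A picture is of the moment at which its call begins: read the wrist's pose just before it. get_calibration takes no time and is no camera call; for the wrist camera it gives the pose at the moment of the call.
- bot.sign_off(): hands the job in; it is judged then, once.
Trained networks look in the newest picture that a camera, given by its name, has taken for a name from the list of things; names that differ only in an ending like _2 or _b are one class to them, and where a whole thing is asked for, a point or a joint stands for the part that bears it (a point fixed in the world has none). Each returns a list of dicts, best first, with "confidence" (0 to 1); they miss things now and then, are a little off and sometimes report something else, mostly with a low value. They report only what shows in the picture. A call takes as long as a camera call. They do not tell look-alikes from the thing itself.
- bot.search_frame(label, camera): "location" ([column, row] in pixels, amid what is visible of it).
- bot.tip_of(label, camera): "location" ([column, row] in pixels: a listed point, or the origin of a listed thing).
The state is a dict: "time": time; "joints": joint angles; "dq": joint speeds; "joint_torque": joint torques, N m; "position": TCP position; "eef_rot": TCP orientation; "force": force on the tool from outside, world axes, zero at the start; "ft_torque": the same for the moment, N m; "width": finger opening in m; "finger_force": force on a finger pad.
Only numpy, scipy, OpenCV 4.12 (cv2) and the standard library are available. Lean on these libraries where they do the work, as an engineer would, in place of code of your own. Each camera call takes 0.05 s, during which the arm holds its last target. There are 200 camera calls.

## Task

Tidy the cobbler's bench: press the button of the grey bench box and steady the spring lid against the hand so that it eases up to its stop instead of flying open. Then drop every loose shoe heel into the wide compartment and every round wax tin into the narrow one, and push the lid shut until it catches. Leave the shoe, the jar and the hammer where they are.

Things in the scene. Friction and masses are not known exactly. Their poses are not given: they have to be found in the camera images.
- case: grey steel bench box fixed to the bench, 150 (x) by 200 (y) by 70 mm high, walls and floor 5 mm. Origin: centre of underside; +x points from its front (button side) to its hinge side. Thin inner wall at y = -20 mm, top at z = 65, divides it in two. On the front stands a block 70 mm high, 48 mm wide (x -133 to -80) that carries the push button
- wide_in (a point): middle of the wide compartment's floor (for heels), at box frame (0, 38, 5) mm; the compartment is 140 mm along the box's x, 113 mm along y (y -18 to 95), 65 mm deep
- narrow_in (a point): middle of the narrow compartment's floor (for tins), at box frame (0, -58, 5) mm; the compartment is 140 mm along the box's x, 73 mm along y (y -95 to -22), 65 mm deep
- button_top (a point): centre of the top of the round steel push button (radius 14 mm, housing radius 22 mm) on the front block; at box frame (-108, 0, 92) mm when up, 15 mm above the top of the shut lid. It is pressed straight down
- button (a joint): travel of the button, 0 = up, 0.006 m = fully down (5 N, spring). It pulls back a small hook that holds down a striker bar at the lid's front edge: past about 0.004 m the lid is free. When the lid is pushed shut the bar forces the hook back (the button dips), and it springs over the bar as the lid reaches 0
- lid (a joint): angle of the lid: about 0 to 0.007 = shut and caught, 1.70 rad = fully open at its stop, 7 degrees beyond upright, away from the front. A spring (0.24 N m shut, 0.09 open) drives it open and keeps it there; let go, it flies open. Shutting it takes 1 to 2 N near the front edge, about 5 N for the last 10 mm
- lid_hinge (a point): middle of the hinge axis, on the box's rear rim at box frame (75, 0, 70.5) mm; the axis runs along the box's y. The lid is a plate 150 mm from hinge to front edge, 200 mm wide, 6 mm thick, its underside level with the axis
- lid_edge (a point): middle of the lid's front edge, on its upper (outer) face, 150 mm from the hinge; moves with the lid. The striker bar (24 mm wide) sticks out 7 mm beyond the edge here
- heel1: loose shoe heel, stacked leather with rubber foot, 26 mm high, 40 to 85 g, lying flat at the start. D-shaped from above: half disc of radius 23 mm on its +x side, flat parallel sides at y = -23 and +23 mm (x from -22 to 0), flat face at x = -22 mm. Origin: centre of the half disc, on the underside. May be absent (None)
- heel2: loose shoe heel, stacked leather with rubber foot, 26 mm high, 40 to 85 g, lying flat at the start. D-shaped from above: half disc of radius 23 mm on its +x side, flat parallel sides at y = -23 and +23 mm (x from -22 to 0), flat face at x = -22 mm. Origin: centre of the half disc, on the underside. May be absent (None)
- heel3: loose shoe heel, stacked leather with rubber foot, 26 mm high, 40 to 85 g, lying flat at the start. D-shaped from above: half disc of radius 23 mm on its +x side, flat parallel sides at y = -23 and +23 mm (x from -22 to 0), flat face at x = -22 mm. Origin: centre of the half disc, on the underside. May be absent (None)
- tin1: small round closed metal wax tin, 42 mm in diameter, 20 mm high, 40 to 85 g, lying flat on the bench at the start. Origin: centre of its underside. May be absent (None).
- tin2: small round closed metal wax tin, 42 mm in diameter, 20 mm high, 40 to 85 g, lying flat on the bench at the start. Origin: centre of its underside. May be absent (None).
- tin3: small round closed metal wax tin, 42 mm in diameter, 20 mm high, 40 to 85 g, lying flat on the bench at the start. Origin: centre of its underside. May be absent (None).
- shoe: bystander: black lace-up shoe, 270 mm long (along its x), 84 mm wide, 100 mm high, standing beyond the work; origin under its middle
- jar: bystander: closed glass jar, radius 34 mm, 100 mm high; origin at the centre of its underside
- hammer: bystander: hammer 240 mm long lying to the left of the box; origin under its middle
There are look-alikes about, which are no part of the job. What is shaped like the heel2 but blue or green is not meant.

How it is judged:
By the outcome, as a careful person would: the job done as asked, in the order asked, and still so for the second after the job is handed in, with the robot touching nothing.
Of heel1, tin1, heel2, tin2, heel3, tin3 only 4 to 6 are there at a start; the rules pass over those that are not, and their reading is None.
At some moment in a run one of heel1, tin1, heel2, tin2, heel3, tin3 may be knocked a few centimetres aside while the robot is not near it.
Once in a run the grip may slacken for a moment while it holds something.
It also fails if it takes over 210 s, if anything falls off the work surface, if the arm or the gripper's body presses on something with over 40 N, if the wrist force passes 120 N, or if a joint passes its speed limit or range.

## Working session

There is one attempt and no reset: what is moved stays moved. The work goes in short steps, Python scripts to look and compute and a tool call to move; the robot and the scene stay as the last step left them, time stands still between calls to the robot, and variables do not carry over. Pictures are saved under pics/ and viewed, at most 14 in all, crops included, and the job is handed in when it is done.

Besides the shell and the picture viewer there is one more tool, called after ">>>" as name(argument=value, ...), one argument or row to a line, values as JSON. drive_tool: Moves the arm, as the interface text tells. Its arguments: {"type":"object","properties":{"moves":{"type":"array"},"force":{"type":"number"}},"required":["moves"]}

```bash
mkdir -p pics; cat > h.py <<'E'
import numpy as np, cv2
from cell import bot
def px2w(cam,uv,z,cal=None):
    c=cal or bot.get_calibration(cam);K=np.array(c["camera_matrix"]);T=np.array(c["T"])
    d=np.linalg.inv(K)@np.array([uv[0],uv[1],1.]);d=T[:3,:3]@np.array([d[0],-d[1],-d[2]]);o=T[:3,3]
    return o+d*(z-o[2])/d[2]
def w2px(cam,p,cal=None):
    c=cal or bot.get_calibration(cam);K=np.array(c["camera_matrix"]);T=np.array(c["T"])
    q=T[:3,:3].T@(np.array(p)-T[:3,3]);q=K@np.array([q[0],-q[1],-q[2]]);return q[:2]/q[2]
E
python3 - <<'E'
from h import *
np.set_printoptions(precision=4,suppress=True)
print(bot.sense())
for c in("scene","top"):
    cv2.imwrite(f"pics/{c}0.png",bot.grab_frame(c)); k=bot.get_calibration(c);print(c,k)
zs={"case":0,"button_top":.092,"lid_edge":.0765,"lid_hinge":.0705,"heel1":0.,"tin1":0,"shoe":0,"jar":0,"hammer":0}
for l,z in zs.items():
    for r in bot.tip_of(l,"top"): print(l,np.round(r["location"]),round(r["confidence"],2),px2w("top",r["location"],z))
E
```

```text
{'time': 0.0, 'joints': array([ 81.2237,  22.0907,   0.3808,  -0.0297, -68.4131, -14.815 ]), 'dq': array([ 0.0609, -0.0845, -0.1013, -0.0212, -0.028 ,  0.0419]), 'joint_torque': array([  0.0003, -39.2288,  18.8401,   4.1863,  -0.0047,   0.    ]), 'position': array([0.2499, 0.5722, 0.2055]), 'eef_rot': array([179.8741,  -0.0048, -23.6022]), 'force': array([-0.7721,  0.6835,  0.6168]), 'ft_torque': array([-0.0606,  0.0114,  0.026 ]), 'finger_force': 0.0, 'width': 0.08533766679702773}
scene {'camera_matrix': array([[455.4083,   0.    , 256.1516],
       [  0.    , 455.4083, 193.4076],
       [  0.    ,   0.    ,   1.    ]]), 'T': array([[ 0.5576, -0.6981,  0.4491,  1.1236],
       [ 0.83  ,  0.4753, -0.2918, -0.3224],
       [-0.0098,  0.5355,  0.8445,  1.0576],
       [ 0.    ,  0.    ,  0.    ,  1.    ]])}
top {'camera_matrix': array([[371.4355,   0.    , 258.2909],
       [  0.    , 371.4355, 195.2631],
       [  0.    ,   0.    ,   1.    ]]), 'T': array([[-0.0264,  0.9879, -0.1526,  0.4426],
       [-0.9996, -0.0272, -0.003 , -0.0037],
       [-0.0071,  0.1525,  0.9883,  1.2014],
       [ 0.    ,  0.    ,  0.    ,  1.    ]])}
case [216. 224.] 0.93 [0.5361 0.1377 0.    ]
button_top [209. 257.] 0.48 [0.4334 0.149  0.092 ]
lid_edge [210. 242.] 0.84 [0.4772 0.1496 0.0765]
lid_hinge [218. 197.] 0.9 [0.6162 0.1239 0.0705]
lid_hinge [210. 242.] 0.47 [0.478  0.1498 0.0705]
lid_hinge [129. 233.] 0.38 [0.5114 0.3964 0.0705]
heel1 [294. 242.] 0.78 [ 0.4723 -0.1112  0.    ]
heel1 [389. 170.] 0.73 [ 0.7015 -0.4344  0.    ]
heel1 [375. 245.] 0.7 [ 0.4556 -0.3687  0.    ]
heel1 [388. 204.] 0.6 [ 0.5894 -0.4205  0.    ]
tin1 [326. 201.] 0.6 [ 0.6031 -0.2203  0.    ]
tin1 [324. 255.] 0.42 [ 0.4299 -0.2051  0.    ]
shoe [315. 150.] 0.97 [ 0.7758 -0.1933  0.    ]
jar [254. 150.] 0.64 [0.7822 0.0095 0.    ]
hammer [131. 229.] 0.76 [0.5291 0.4158 0.    ]
```

```bash
python3 - <<'E'
import cv2
a=cv2.imread("pics/top0.png")[110:300,90:440];cv2.imwrite("pics/top0c.png",cv2.resize(a,None,fx=2.28,fy=2.28,interpolation=cv2.INTER_CUBIC))
E
```

```text
(no output)
```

View pics/top0c.png

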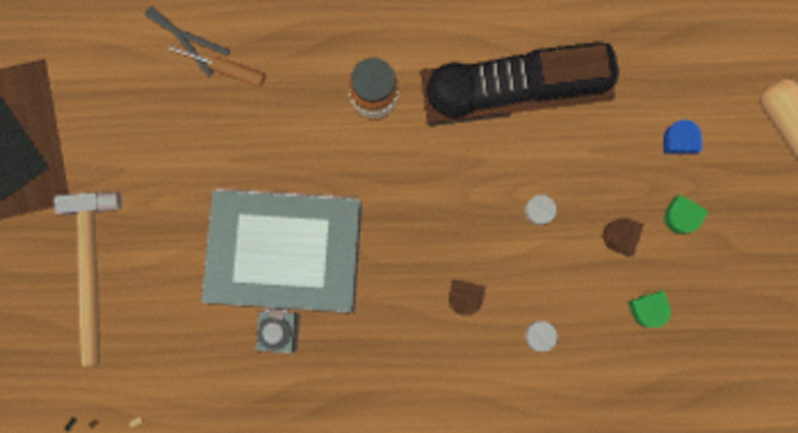

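View pics/scene0.png

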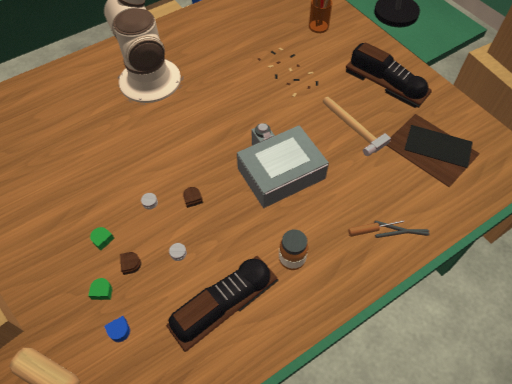

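The top picture shows two brown heels at about (294,240) and (363,213), and tins at (327,202) and (327,257). The look-alikes are a blue D at (389,170) and green Ds at (391,204) and (375,246); I exclude them by colour. The box is at (214,220) with its button at (210,255).

```bash
cat >> h.py <<'E'
def go(x,y,z,yaw=None):
    "shift (cm, tool axes) and turn (rad) from the measured pose to the goal"
    s=bot.sense();p=s["position"];w=s["eef_rot"][2];a=np.radians(w)
    d=(np.array([x,y,z])-p)*100
    t=[d[0]*np.cos(a)+d[1]*np.sin(a), d[0]*np.sin(a)-d[1]*np.cos(a), -d[2]]
    dy=0 if yaw is None else -np.radians((yaw-w+90)%180-90)
    print("at",np.round(p,4),round(w,1),"t",np.round(s["time"],1),"F",np.round(s["force"],1),"w",round(s["width"],4),"-> shift",np.round(t,2),"yaw",round(dy,3))
E
python3 - <<'E'
from h import *
np.set_printoptions(precision=4,suppress=True)
s=bot.sense();c=bot.get_calibration("wrist");T=np.array(c["T"])
a=np.radians(s["eef_rot"][2]);R=np.array([[np.cos(a),np.sin(a),0],[np.sin(a),-np.cos(a),0],[0,0,-1]])
print(c["camera_matrix"]);print("cam in tool",R.T@(T[:3,3]-s["position"]));print(R.T@T[:3,:3])
go(.48,.135,.36,-10)
im=cv2.imread("pics/top0.png");hsv=cv2.cvtColor(im,cv2.COLOR_BGR2HSV)
for u,v in((294,240),(363,213),(327,202),(327,257)):print(hsv[v,u],px2w("top",(u,v),.022))
print(im.shape)
E
```

```text
[[284.0888   0.     259.8619]
 [  0.     284.0888 194.0269]
 [  0.       0.       1.    ]]
cam in tool [ 0.0829 -0.0011 -0.1671]
[[-0.0013  0.9468  0.3219]
 [ 1.      0.0018 -0.0014]
 [-0.0019  0.3219 -0.9468]]
at [0.2501 0.5727 0.2066] -23.6 t 0.6 F [0.4 0.2 0.6] w 0.0854 -> shift [ 38.59  30.91 -15.34] yaw -0.237
[ 12 136  86] [ 0.479  -0.1089  0.022 ]
[ 12 143  89] [ 0.5585 -0.3318  0.022 ]
[ 38  16 174] [ 0.5969 -0.2193  0.022 ]
[ 47  10 171] [ 0.4235 -0.2098  0.022 ]
(384, 512, 3)
```

```bash
python3 -c "
from h import *
go(.50,.04,.36,-97)"
```

```text
at [0.2501 0.5727 0.2066] -23.6 t 0.6 F [0.4 0.2 0.6] w 0.0854 -> shift [ 44.22  38.82 -15.34] yaw 1.281
```

>>> drive_tool(
  moves=[
    {"fingers":-1,"translation":[0,0,-8],"yaw":0.2},
    {"fingers":-1,"translation":[4,4,-15.3],"yaw":0.3},
    {"fingers":-1,"translation":[9,8,-15.3],"yaw":0.45},
    {"fingers":-1,"translation":[14,12,-15.3],"yaw":0.6},
    {"fingers":-1,"translation":[19,16.5,-15.3],"yaw":0.75},
    {"fingers":-1,"translation":[24,21,-15.3],"yaw":0.9},
    {"fingers":-1,"translation":[29,25.5,-15.3],"yaw":1.05},
    {"fingers":-1,"translation":[34,30,-15.3],"yaw":1.2},
    {"fingers":-1,"translation":[39,34.5,-15.3],"yaw":1.28},
    {"fingers":-1,"translation":[44.2,38.8,-15.3],"yaw":1.28},
    {"fingers":-1,"translation":[44.2,38.8,-15.3],"yaw":1.28},
    {"fingers":-1,"translation":[44.2,38.8,-15.3],"yaw":1.28},
    {"fingers":-1,"translation":[44.2,38.8,-15.3],"yaw":1.28},
  ],
)

```text
time: 2.17
position: [0.4998, 0.0401, 0.3596]
eef_rot: [180.0, 0.0, -97.0]
force: [-0.1, 0.8, 0.9]
width: 0.0852
finger_force: 0.0
```

```bash
python3 - <<'E'
from h import *
np.set_printoptions(precision=4,suppress=True)
print(bot.sense()["position"],bot.sense()["eef_rot"])
c=bot.get_calibration("wrist");im=bot.grab_frame("wrist");cv2.imwrite("pics/w1.png",im)
np.savez("w1.npz",K=c["camera_matrix"],T=c["T"])
for l,z in {"case":0,"button_top":.092,"lid_edge":.0765,"lid_hinge":.0705,"heel1":0.,"tin1":0}.items():
    for r in bot.tip_of(l,"wrist"): print(l,np.round(r["location"],1),round(r["confidence"],2),px2w("wrist",r["location"],z,c))
E
```

```text
[0.4998 0.0401 0.3596] [179.99     0.0093 -96.9791]
case [246.5 199.2] 0.58 [0.5392 0.1432 0.    ]
button_top [306.6 214.1] 0.74 [0.4355 0.1491 0.092 ]
lid_edge [283.7 212.4] 0.95 [0.4722 0.148  0.0765]
lid_hinge [195.7 210.6] 0.92 [0.6227 0.1284 0.0705]
heel1 [261.9  53.2] 0.66 [ 0.4778 -0.1112  0.    ]
tin1 [110.  142.1] 0.65 [0.7734 0.0015 0.    ]
```

View pics/w1.png

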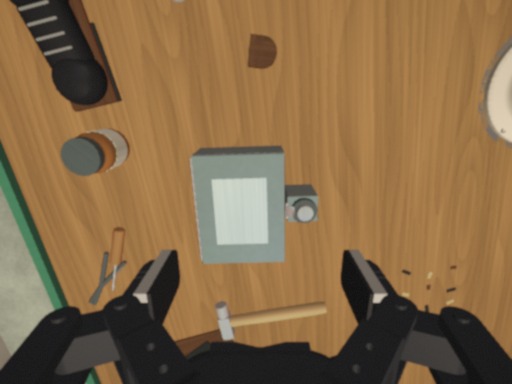

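The wrist picture shows the box with lid corners near (193,157), (284,152), (285,262) and (201,263), the button at about (303,209) and a brown heel at (262,52).

```bash
python3 - <<'E'
from h import *
np.set_printoptions(precision=4,suppress=True)
d=np.load("w1.npz");c={"camera_matrix":d["K"],"T":d["T"]}
g=cv2.cvtColor(cv2.imread("pics/w1.png"),cv2.COLOR_BGR2GRAY)
p=np.array([[193,157],[284,152],[285,262],[201,263]],np.float32).reshape(-1,1,2)
q=cv2.cornerSubPix(g,p,(4,4),(-1,-1),(3,50,.01)).reshape(-1,2);print(q)
W=np.array([px2w("w",u,.0765,c)[:2] for u in q]);print(W)
for i in range(4):
    e=W[(i+1)%4]-W[i];print(np.linalg.norm(e),np.degrees(np.arctan2(e[1],e[0])))
print("mid",W.mean(0))
cr=cv2.HoughCircles(cv2.medianBlur(g,3)[185:235,280:330],cv2.HOUGH_GRADIENT,1.2,10,param1=100,param2=12,minRadius=6,maxRadius=16)
print(cr)
for x,y,r in cr[0]: print(x+280,y+185,r,px2w("w",(x+280,y+185),.092,c))
E
```

```text
[[191.1298 155.6272]
 [283.2872 152.3721]
 [283.6294 261.2444]
 [201.2484 260.4594]]
[[0.6098 0.0321]
 [0.4629 0.045 ]
 [0.4816 0.2434]
 [0.6299 0.2234]]
0.14737732210372037 174.97769177671793
0.19924592552916173 84.6378346651282
0.1497164297153582 -7.6926815307023295
0.19229647017440882 -96.02300542402446
mid [0.5461 0.136 ]
[[[18.6  23.4  15.24]]]
298.6 208.4 15.24 [0.4478 0.1374 0.092 ]
```

```bash
python3 -c "
from h import *
go(.4883,.1431,.10,-96)"
```

```text
at [0.4997 0.0412 0.3598] -96.8 t 2.5 F [-0.2  0.1  0.4] w 0.0859 -> shift [-9.98  2.34 25.98] yaw -0.014
```

>>> drive_tool(
  moves=[
    {"fingers":-1,"translation":[-5,1.2,3],"yaw":-0.014},
    {"fingers":-1,"translation":[-10,2.3,8],"yaw":-0.014},
    {"fingers":-1,"translation":[-10,2.3,13],"yaw":-0.014},
    {"fingers":-1,"translation":[-10,2.3,18],"yaw":-0.014},
    {"fingers":-1,"translation":[-10,2.3,22],"yaw":-0.014},
    {"fingers":-1,"translation":[-10,2.3,25],"yaw":-0.014},
    {"fingers":-1,"translation":[-10,2.3,25.9],"yaw":-0.014},
    {"fingers":-1,"translation":[-10,2.3,25.9],"yaw":-0.014},
    {"fingers":-1,"translation":[-10,2.3,25.9],"yaw":-0.014},
  ],
)

```text
time: 3.65
position: [0.4901, 0.143, 0.1021]
eef_rot: [-179.9, 0.1, -96.1]
force: [0.3, 0.1, -0.5]
width: 0.0855
finger_force: 0.0
```

```bash
python3 - <<'E'
from h import *
go(.4883,.1431,.081,-96)
a=bot.grab_frame("wrist");b=bot.grab_frame("scene")[90:218,200:371]
cv2.imwrite("pics/w2.png",np.vstack([cv2.resize(a[150:],(400,183)),cv2.resize(b,(400,299),interpolation=2)]))
E
```

```text
at [0.4901 0.143  0.1021] -96.1 t 3.6 F [ 0.3  0.1 -0.5] w 0.0855 -> shift [0.01 0.18 2.11] yaw -0.002
```

View pics/w2.png

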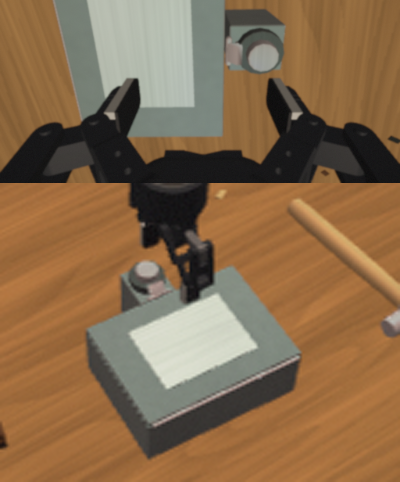

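The crop shows the button at about wrist px (336,220) and the front fingertip near (355,255), with the lid still shut. I'll compare these with the projections.

```bash
cat >> h.py <<'E'
BC=np.array([.546,.137]);BY=np.radians(-6.)
def box(x,y,z): return np.array([BC[0]+x*np.cos(BY)-y*np.sin(BY),BC[1]+x*np.sin(BY)+y*np.cos(BY),z])
E
python3 - <<'E'
from h import *
c=bot.get_calibration("wrist")
s=bot.sense();a=np.radians(s["eef_rot"][2]);ty=np.array([np.sin(a),-np.cos(a),0])
print("button",w2px("wrist",box(-.108,0,.092),c),[ (np.round(r["location"],1),r["confidence"]) for r in bot.tip_of("button_top","wrist")])
for d in(.0425,.05,.057,-.05):print(d,w2px("wrist",s["position"]+ty*d+[0,0,.013],c))
for r in bot.tip_of("button_top","wrist"):print(px2w("wrist",r["location"],.092,c))
for r in bot.tip_of("lid_hinge","wrist"):print("h",px2w("wrist",r["location"],.0705,c),r["confidence"])
for r in bot.tip_of("lid_edge","wrist"):print("e",px2w("wrist",r["location"],.0765,c),r["confidence"])
print(box(-.108,0,.09),box(.075,0,0),box(-.075,0,0))
E
```

```text
button [335.94206994 224.48223341] [(array([338.4, 226.1]), 0.73)]
0.0425 [330.42795588 240.50615995]
0.05 [342.81119722 240.50469814]
0.057 [354.37126016 240.5033335 ]
-0.05 [177.91706475 240.52416351]
[0.43694852 0.14968543 0.092     ]
h [0.61959325 0.13260136 0.0705    ] 0.93
e [0.4695583  0.14693445 0.0765    ] 0.81
[0.43859164 0.14828907 0.09      ] [0.62058914 0.12916037 0.        ] [0.47141086 0.14483963 0.        ]
```

```bash
python3 - <<'E'
from h import *
c=bot.get_calibration("wrist");s=bot.sense();a=np.radians(s["eef_rot"][2]);tx=np.array([np.cos(a),np.sin(a),0]);ty=np.array([np.sin(a),-np.cos(a),0])
im=bot.grab_frame("wrist");im=cv2.resize(im[180:330,140:390],None,fx=3,fy=3,interpolation=2)
for h,col in((.013,(0,0,255)),(.03,(0,255,255))):
  for d in(.0425,.057,-.0425,-.057):
    for e in(-.011,.011):
      u=(w2px("w",s["position"]+ty*d+tx*e+[0,0,h],c)-[140,180])*3;cv2.circle(im,(int(u[0]),int(u[1])),3,col,-1)
cv2.imwrite("pics/w3.png",im)
E
```

```text
(no output)
```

View pics/w3.png

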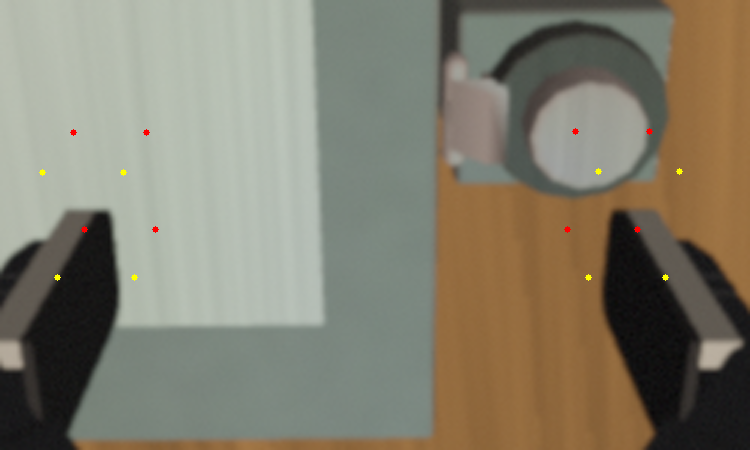

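Contact height of the open fingertips is uncertain, so I'll descend by feel.

>>> drive_tool(
  moves=[
    {"fingers":-1,"translation":[-0.1,0.2,0.6],"yaw":0},
    {"fingers":-1,"translation":[-0.1,0.2,1.2],"yaw":0},
    {"fingers":-1,"translation":[-0.1,0.2,1.7],"yaw":0},
    {"fingers":-1,"translation":[-0.1,0.2,2.0],"yaw":0},
    {"fingers":-1,"translation":[-0.1,0.2,2.3],"yaw":0},
    {"fingers":-1,"translation":[-0.1,0.2,2.5],"yaw":0},
    {"fingers":-1,"translation":[-0.1,0.2,2.5],"yaw":0},
  ],
)

```text
time: 4.88
position: [0.4872, 0.1435, 0.0755]
eef_rot: [180.0, -0.0, -96.1]
force: [-0.4, -0.5, -0.4]
width: 0.0859
finger_force: 0.0
```

>>> drive_tool(
  moves=[
    {"fingers":-1,"translation":[0,0,0.2],"yaw":0},
    {"fingers":-1,"translation":[0,0,0.4],"yaw":0},
    {"fingers":-1,"translation":[0,0,0.6],"yaw":0},
    {"fingers":-1,"translation":[0,0,0.6],"yaw":0},
  ],
)

```text
time: 5.38
position: [0.4871, 0.1435, 0.0694]
eef_rot: [180.0, -0.0, -96.1]
force: [-0.3, 0.1, 0.5]
width: 0.0855
finger_force: 0.0
```

```bash
python3 - <<'E'
from h import *
s=bot.sense();print(s["force"],s["position"])
im=bot.grab_frame("wrist");im=cv2.resize(im[170:330,140:400],None,fx=3,fy=3,interpolation=2)
cv2.imwrite("pics/w4.png",im)
E
```

```text
[-0.33228555  0.07077852  0.4688729 ] [0.48710501 0.14345466 0.0693942 ]
```

View pics/w4.png

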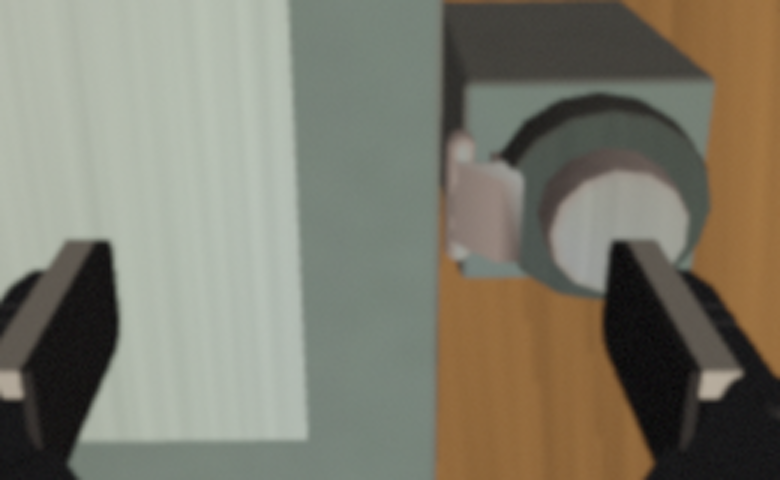

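The front fingertip sits over the button (tip about (645,250), button about (618,230) in the crop). I'll go on down.

>>> drive_tool(
  moves=[
    {"fingers":-1,"translation":[0,0,0.2],"yaw":0},
    {"fingers":-1,"translation":[0,0,0.4],"yaw":0},
    {"fingers":-1,"translation":[0,0,0.6],"yaw":0},
    {"fingers":-1,"translation":[0,0,0.8],"yaw":0},
    {"fingers":-1,"translation":[0,0,0.8],"yaw":0},
  ],
)

```text
time: 6.05
position: [0.4871, 0.1435, 0.0614]
eef_rot: [180.0, -0.0, -96.1]
force: [0.5, -0.8, -0.0]
width: 0.0853
finger_force: 0.0
```

>>> drive_tool(
  moves=[
    {"fingers":-1,"translation":[0,0,0.2],"yaw":0},
    {"fingers":-1,"translation":[0,0,0.4],"yaw":0},
    {"fingers":-1,"translation":[0,0,0.4],"yaw":0},
  ],
)

```text
time: 6.42
position: [0.4871, 0.1434, 0.0574]
eef_rot: [180.0, -0.0, -96.1]
force: [0.5, -0.6, -0.0]
width: 0.0851
finger_force: 0.0
```

```bash
python3 - <<'E'
from h import *
s=bot.sense();print(s["force"],s["position"])
a=bot.grab_frame("wrist")[170:330,140:400];b=bot.grab_frame("scene")[100:220,210:405]
cv2.imwrite("pics/w5.png",np.vstack([cv2.resize(a,(480,295),interpolation=2),cv2.resize(b,(480,295),interpolation=2)]))
E
```

```text
[ 0.5402578  -0.55906668 -0.01582219] [0.48708596 0.14341655 0.05741068]
```

View pics/w5.png

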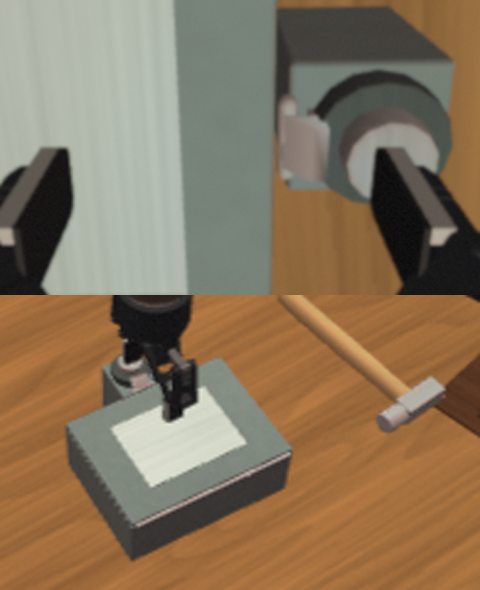

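The front finger now hovers just over the button (crop (395,155)), and the lid is still shut.

>>> drive_tool(
  moves=[
    {"fingers":-1,"translation":[0,0,0.15],"yaw":0},
    {"fingers":-1,"translation":[0,0,0.3],"yaw":0},
    {"fingers":-1,"translation":[0,0,0.45],"yaw":0},
    {"fingers":-1,"translation":[0,0,0.6],"yaw":0},
    {"fingers":-1,"translation":[0,0,0.6],"yaw":0},
  ],
)

```text
time: 7.15
position: [0.4874, 0.1436, 0.0516]
eef_rot: [-180.0, 0.0, -96.1]
force: [0.2, -0.3, 1.3]
width: 0.0851
finger_force: 0.7
```

>>> drive_tool(
  moves=[
    {"fingers":-1,"translation":[0,0,0.1],"yaw":0},
    {"fingers":-1,"translation":[0,0,0.2],"yaw":0},
    {"fingers":-1,"translation":[0,0,0.3],"yaw":0},
    {"fingers":-1,"translation":[0,0,0.3],"yaw":0},
  ],
)

```text
time: 7.65
position: [0.4874, 0.1436, 0.0491]
eef_rot: [-180.0, 0.0, -96.1]
force: [-0.6, -0.1, 6.5]
width: 0.0852
finger_force: 2.8
```

>>> drive_tool(
  moves=[
    {"fingers":-1,"translation":[0,0,0.1],"yaw":0},
    {"fingers":-1,"translation":[0,0,0.15],"yaw":0},
    {"fingers":-1,"translation":[0,0,0.15],"yaw":0},
  ],
)

```text
time: 8.02
position: [0.4875, 0.1436, 0.0482]
eef_rot: [-180.0, 0.0, -96.1]
force: [-1.7, -0.1, 8.5]
width: 0.0856
finger_force: 4.4
```

```bash
python3 - <<'E'
from h import *
s=bot.sense();print(s["force"],s["ft_torque"],s["position"])
a=bot.grab_frame("wrist")[170:330,140:400];b=bot.grab_frame("scene")[100:220,210:405]
cv2.imwrite("pics/w6.png",np.vstack([cv2.resize(a,(480,295),interpolation=2),cv2.resize(b,(480,295),interpolation=2)]))
for l in("lid_edge","button_top"):
  for r in bot.tip_of(l,"scene"): print(l,r)
E
```

```text
[-1.68466251 -0.08786208  8.48496709] [-0.05264088  0.95258114  0.00397747] [0.48745581 0.14359336 0.04815638]
lid_edge {'location': [266.8, 132.0], 'confidence': 0.75}
```

View pics/w6.png

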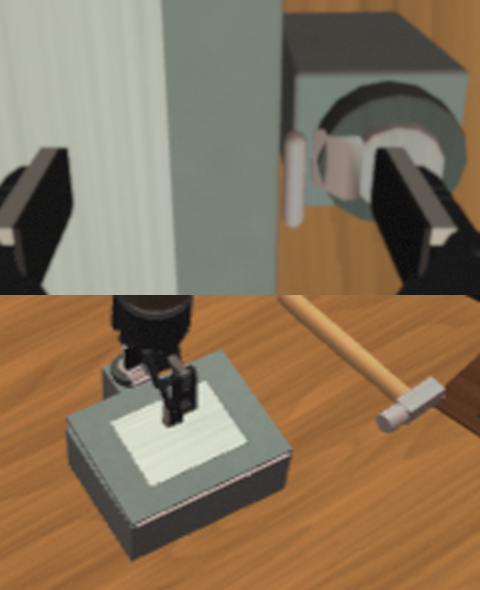

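The striker at crop (294,180) is clear of the pulled-back hook. The lid has lifted a little and rests against the rear finger, so I'll ease it up along an arc.

```bash
python3 - <<'E'
import numpy as np
x0,z0=-.0164,.0862
R=lambda t:np.interp(t,[.1,.3,.6,1,1.57],[91,101,121,135,138])/1000
for t in np.r_[np.arange(.15,1.58,.05)]:
    r=R(t);x=.075-r*np.cos(t)+.006*np.sin(t);z=.0705+r*np.sin(t)+.006*np.cos(t)
    print(round(t,2),"[0, %.2f, %.2f]"%(-(x-x0)*100,-(z-z0)*100))
E
```

```text
0.15 [0, 0.02, -0.42]
0.2 [0, 0.15, -0.93]
0.25 [0, 0.26, -1.45]
0.3 [0, 0.33, -1.99]
0.35 [0, 0.46, -2.57]
0.4 [0, 0.54, -3.18]
0.45 [0, 0.59, -3.80]
0.5 [0, 0.61, -4.44]
0.55 [0, 0.58, -5.09]
0.6 [0, 0.51, -5.76]
0.65 [0, 0.27, -6.34]
0.7 [0, -0.00, -6.91]
0.75 [0, -0.31, -7.47]
0.8 [0, -0.65, -8.03]
0.85 [0, -1.03, -8.57]
0.9 [0, -1.44, -9.10]
0.95 [0, -1.88, -9.62]
1.0 [0, -2.35, -10.11]
1.05 [0, -2.93, -10.46]
1.1 [0, -3.53, -10.78]
1.15 [0, -4.14, -11.07]
1.2 [0, -4.77, -11.33]
1.25 [0, -5.41, -11.56]
1.3 [0, -6.06, -11.75]
1.35 [0, -6.73, -11.91]
1.4 [0, -7.40, -12.04]
1.45 [0, -8.08, -12.14]
1.5 [0, -8.76, -12.20]
1.55 [0, -9.45, -12.23]
```

>>> drive_tool(
  moves=[
    {"fingers":-1,"translation":[0,0,-0.2],"yaw":0},
    {"fingers":-1,"translation":[0,0,-0.4],"yaw":0},
    {"fingers":-1,"translation":[0,0.1,-0.7],"yaw":0},
    {"fingers":-1,"translation":[0,0.15,-0.95],"yaw":0},
    {"fingers":-1,"translation":[0,0.2,-1.2],"yaw":0},
    {"fingers":-1,"translation":[0,0.25,-1.45],"yaw":0},
    {"fingers":-1,"translation":[0,0.35,-2.0],"yaw":0},
    {"fingers":-1,"translation":[0,0.45,-2.55],"yaw":0},
    {"fingers":-1,"translation":[0,0.55,-3.2],"yaw":0},
    {"fingers":-1,"translation":[0,0.6,-3.8],"yaw":0},
    {"fingers":-1,"translation":[0,0.6,-4.4],"yaw":0},
    {"fingers":-1,"translation":[0,0.6,-5.1],"yaw":0},
    {"fingers":-1,"translation":[0,0.5,-5.8],"yaw":0},
    {"fingers":-1,"translation":[0,0.5,-5.8],"yaw":0},
  ],
)

```text
time: 9.98
position: [0.4826, 0.1442, 0.1058]
eef_rot: [-180.0, 0.0, -96.1]
force: [0.1, 0.1, 0.9]
width: 0.0857
finger_force: 0.4
```

```bash
python3 - <<'E'
from h import *
s=bot.sense();print(s["force"],s["ft_torque"],s["position"])
a=bot.grab_frame("wrist")[130:330,110:420];b=bot.grab_frame("scene")[80:200,210:405]
cv2.imwrite("pics/w7.png",np.vstack([cv2.resize(a,(480,300),interpolation=2),cv2.resize(b,(480,295),interpolation=2)]))
E
```

```text
[0.08272674 0.0876251  0.85916211] [ 0.11151979 -0.08861887  0.05258376] [0.48260006 0.14423653 0.10579061]
```

View pics/w7.png

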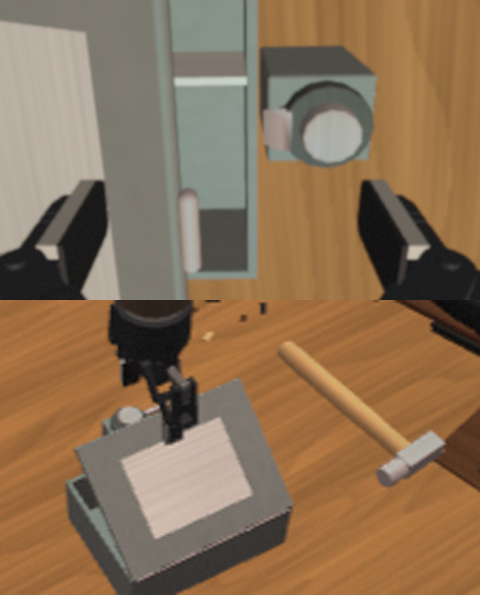

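The lid is about half a radian up, resting on the rear finger. I'll continue.

>>> drive_tool(
  moves=[
    {"fingers":-1,"translation":[0,-0.1,-0.3],"yaw":0},
    {"fingers":-1,"translation":[0,-0.25,-0.6],"yaw":0},
    {"fingers":-1,"translation":[0,-0.5,-1.1],"yaw":0},
    {"fingers":-1,"translation":[0,-0.8,-1.7],"yaw":0},
    {"fingers":-1,"translation":[0,-1.15,-2.2],"yaw":0},
    {"fingers":-1,"translation":[0,-1.5,-2.8],"yaw":0},
    {"fingers":-1,"translation":[0,-1.95,-3.3],"yaw":0},
    {"fingers":-1,"translation":[0,-2.4,-3.8],"yaw":0},
    {"fingers":-1,"translation":[0,-2.85,-4.3],"yaw":0},
    {"fingers":-1,"translation":[0,-3.4,-4.65],"yaw":0},
    {"fingers":-1,"translation":[0,-4.0,-5.0],"yaw":0},
    {"fingers":-1,"translation":[0,-4.6,-5.3],"yaw":0},
    {"fingers":-1,"translation":[0,-5.25,-5.55],"yaw":0},
    {"fingers":-1,"translation":[0,-5.9,-5.75],"yaw":0},
    {"fingers":-1,"translation":[0,-6.55,-5.95],"yaw":0},
    {"fingers":-1,"translation":[0,-7.2,-6.1],"yaw":0},
    {"fingers":-1,"translation":[0,-7.9,-6.25],"yaw":0},
    {"fingers":-1,"translation":[0,-8.55,-6.3],"yaw":0},
    {"fingers":-1,"translation":[0,-9.25,-6.4],"yaw":0},
    {"fingers":-1,"translation":[0,-9.9,-6.4],"yaw":0},
  ],
)

```text
time: 12.58
position: [0.5812, 0.1335, 0.1691]
eef_rot: [-180.0, 0.0, -96.1]
force: [0.4, -0.4, -0.8]
width: 0.0854
finger_force: 0.3
```

>>> drive_tool(
  moves=[
    {"fingers":-1,"translation":[0,-0.4,0],"yaw":0},
    {"fingers":-1,"translation":[0,-0.8,0],"yaw":0},
    {"fingers":-1,"translation":[0,-1.2,0],"yaw":0},
    {"fingers":-1,"translation":[0,-1.6,0],"yaw":0},
    {"fingers":-1,"translation":[0,-2.0,0],"yaw":0},
    {"fingers":-1,"translation":[0,-2.4,0],"yaw":0},
    {"fingers":-1,"translation":[0,-2.7,0],"yaw":0},
    {"fingers":-1,"translation":[0,-3.0,0],"yaw":0},
    {"fingers":-1,"translation":[0,-3.0,0],"yaw":0},
  ],
)

```text
time: 13.7
position: [0.6106, 0.1303, 0.169]
eef_rot: [180.0, -0.0, -96.1]
force: [0.2, 0.1, 0.6]
width: 0.0855
finger_force: 0.0
```

```bash
python3 - <<'E'
from h import *
s=bot.sense();print(s["force"],s["ft_torque"],s["position"])
a=bot.grab_frame("wrist")[80:380,110:420];b=bot.grab_frame("scene")[40:200,200:405]
cv2.imwrite("pics/w8.png",np.hstack([cv2.resize(a,(390,377),interpolation=2),cv2.resize(b,(410,320),interpolation=2)] if 0 else [cv2.resize(a,(390,377),interpolation=2),cv2.resize(b,(410,377),interpolation=2)]))
E
```

```text
[0.24463389 0.0627833  0.58199156] [ 0.01456868 -0.00591832  0.0138729 ] [0.61062925 0.13025029 0.16903618]
```

View pics/w8.png

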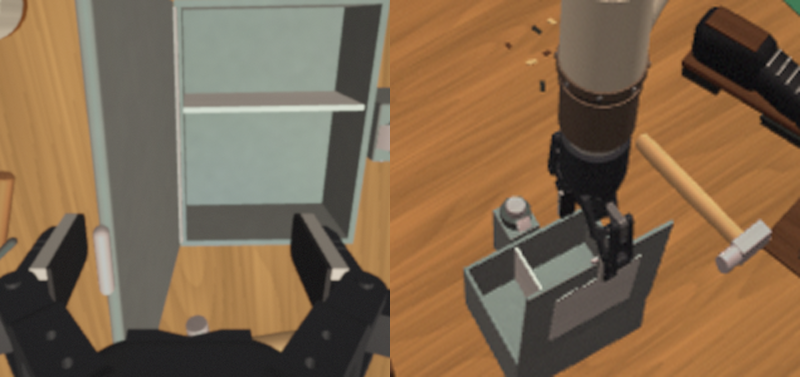

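The lid stands open at its stop, with nothing pushing on it. I'll retreat upward and go look at the parts.

>>> drive_tool(
  moves=[
    {"fingers":-1,"translation":[0,0.0,-3],"yaw":0},
    {"fingers":-1,"translation":[0,0,-7],"yaw":0},
    {"fingers":-1,"translation":[0,0,-11],"yaw":0},
    {"fingers":-1,"translation":[4,0.5,-13],"yaw":0},
    {"fingers":-1,"translation":[9,1,-13],"yaw":0},
    {"fingers":-1,"translation":[15,2,-13],"yaw":0},
    {"fingers":-1,"translation":[21,3,-13],"yaw":0},
    {"fingers":-1,"translation":[27,4,-13],"yaw":0},
    {"fingers":-1,"translation":[33,4.7,-13],"yaw":0},
    {"fingers":-1,"translation":[39,4.7,-13],"yaw":0},
    {"fingers":-1,"translation":[41.7,4.7,-13],"yaw":0},
    {"fingers":-1,"translation":[41.7,4.7,-13],"yaw":0},
    {"fingers":-1,"translation":[41.7,4.7,-13],"yaw":0},
    {"fingers":-1,"translation":[41.7,4.7,-13],"yaw":0},
  ],
)

```text
time: 15.55
position: [0.5195, -0.2783, 0.2993]
eef_rot: [-180.0, 0.0, -96.0]
force: [-0.8, 0.8, 0.1]
width: 0.0853
finger_force: 0.0
```

```bash
cat >> h.py <<'E'
def look(tag):
    """wrist picture -> brown heels and pale tins: world xy of the part's middle, long axes"""
    s=bot.sense();c=bot.get_calibration("wrist");im=bot.grab_frame("wrist");cv2.imwrite(f"pics/{tag}.png",im)
    hsv=cv2.cvtColor(im,cv2.COLOR_BGR2HSV)
    g=cv2.cvtColor(im,cv2.COLOR_BGR2GRAY)
    # rectify the plane z=top into a 1 mm/px map around the robot's right side
    for name,zt,m in(("heel",.026,cv2.inRange(hsv,(4,60,30),(16,255,112))),("tin",.020,cv2.inRange(hsv,(0,0,120),(179,45,255)))):
        m=cv2.morphologyEx(m,cv2.MORPH_OPEN,np.ones((3,3)))
        for k in cv2.findContours(m,cv2.RETR_EXTERNAL,cv2.CHAIN_APPROX_NONE)[0]:
            if cv2.contourArea(k)<60: continue
            P=np.array([px2w("w",u,zt,c)[:2] for u in k[:,0,:].astype(float)])*1000
            A=cv2.contourArea(P.astype(np.float32))
            if not 700<A<3200: continue
            r=cv2.minAreaRect(P.astype(np.float32));M=cv2.moments(k)
            print(name,"px",np.round([M["m10"]/M["m00"],M["m01"]/M["m00"]]),"rect c",np.round(r[0],1),"size",np.round(r[1],1),"ang",round(r[2],1),"A",round(A))
    return im,c
E
python3 - <<'E'
from h import *
print(bot.sense()["position"],bot.sense()["time"])
im,c=look("w9")
for l in("heel1","tin1"):
    for r in bot.tip_of(l,"wrist"): print(l,np.round(r["location"],1),round(r["confidence"],2),np.round(px2w("wrist",r["location"],0,c),4))
E
```

```text
[ 0.51951747 -0.27828639  0.29931276] 15.55
heel px [291. 242.] rect c [ 479.6 -119.6] size [54.3 44. ] ang 83.9 A 1739
heel px [229. 119.] rect c [ 559.2 -333.6] size [39.6 42.3] ang 82.9 A 1036
tin px [267. 339.] rect c [541.8 100.2] size [ 25.7 169.1] ang 83.9 A 2671
tin px [506. 284.] rect c [92.3 13.7] size [19.6 58.1] ang 9.7 A 766
tin px [371. 279.] rect c [341.7 -30.2] size [ 28.5 125.5] ang 19.1 A 1429
tin px [149. 279.] rect c [746.4 -73.6] size [125.5  28.4] ang 59.0 A 1431
tin px [216. 190.] rect c [ 598.6 -224. ] size [41.6 40.1] ang 83.9 A 1321
tin px [322. 185.] rect c [ 424.5 -213.6] size [40.2 41.8] ang 41.7 A 1298
heel1 [207.8  55.6] 0.97 [ 0.5818 -0.4273  0.    ]
heel1 [291.8 237.4] 0.87 [ 0.4788 -0.1134  0.    ]
heel1 [229.7 119.6] 0.84 [ 0.5624 -0.3323  0.    ]
heel1 [132.6  60.3] 0.84 [ 0.6947 -0.433   0.    ]
heel1 [295.   87.5] 0.65 [ 0.4558 -0.3691  0.    ]
tin1 [322.6 182.1] 0.78 [ 0.419  -0.2128  0.    ]
tin1 [217.7 189.4] 0.72 [ 0.5993 -0.2189  0.    ]
```

View pics/w9.png

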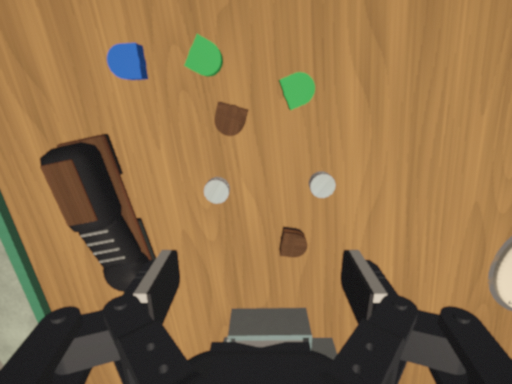

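The wrist view shows brown heels at (292,242) and (230,119), tins at (216,190) and (322,185), and blue and green look-alikes at (127,61), (204,56) and (298,90). No third heel or tin is visible.

```bash
cat >> h.py <<'E'
from scipy.optimize import minimize
t=np.linspace(-np.pi/2,np.pi/2,24)
D=np.vstack([np.c_[.023*np.cos(t),.023*np.sin(t)],[[-.022,.023],[-.022,-.023]]])
def fit_heel(im,c,x,y):
    "pose x,y,angle of a brown heel near x,y by overlap of its projected prism with the colour mask"
    hsv=cv2.cvtColor(im,cv2.COLOR_BGR2HSV);m=cv2.inRange(hsv,(0,60,15),(16,255,112))
    keep=np.zeros_like(m);u=w2px("w",[x,y,.013],c).astype(int);cv2.circle(keep,tuple(int(v) for v in u),32,255,-1);m&=keep
    m=cv2.resize(m,None,fx=4,fy=4)>127
    def cost(q):
        a=np.radians(q[2]);P=D@np.array([[np.cos(a),np.sin(a)],[-np.sin(a),np.cos(a)]])+np.array(q[:2])/1000
        pts=np.array([w2px("w",[*p,z],c) for p in P for z in(0,.026)],np.float32)*4+1.5
        k=np.zeros(m.shape,np.uint8);cv2.fillConvexPoly(k,cv2.convexHull(pts).astype(int),1)
        return 1-(m&(k>0)).sum()/(m|(k>0)).sum()
    best=min((minimize(cost,[x*1000,y*1000,a],method="Nelder-Mead",options=dict(initial_simplex=np.array([x*1000,y*1000,a])+np.array([[0,0,0],[8,0,0],[0,8,0],[0,0,25]]),maxiter=120)) for a in range(0,360,60)),key=lambda r:r.fun)
    return np.round(best.x,1),round(best.fun,3)
E
python3 - <<'E'
from h import *
im=cv2.imread("pics/w9.png");c=bot.get_calibration("wrist")
for p in((.479,-.116),(.560,-.333)):print(fit_heel(im,c,*p))
go(.598,-.222,.07,-96)
E
```

```text
(array([ 479.6, -112.6,  175.1]), np.float64(0.216))
(array([ 559.3, -331.7,   65.9]), np.float64(0.314))
at [ 0.5195 -0.2785  0.2993] -96.0 t 15.7 F [-0.3  0.2  0.3] w 0.0856 -> shift [-6.44 -7.21 22.93] yaw -0.001
```

>>> drive_tool(
  moves=[
    {"fingers":-0.36,"translation":[-3,-3.5,5],"yaw":0},
    {"fingers":-0.36,"translation":[-6.4,-7.2,10],"yaw":0},
    {"fingers":-0.36,"translation":[-6.4,-7.2,15],"yaw":0},
    {"fingers":-0.36,"translation":[-6.4,-7.2,20],"yaw":0},
    {"fingers":-0.36,"translation":[-6.4,-7.2,22.9],"yaw":0},
    {"fingers":-0.36,"translation":[-6.4,-7.2,22.9],"yaw":0},
    {"fingers":-0.36,"translation":[-6.4,-7.2,22.9],"yaw":0},
    {"fingers":-0.36,"translation":[-6.4,-7.2,22.9],"yaw":0},
  ],
)

```text
time: 16.7
position: [0.599, -0.2235, 0.0723]
eef_rot: [-179.8, -0.0, -96.1]
force: [0.9, -0.8, -0.1]
width: 0.0578
finger_force: 0.0
```

```bash
python3 - <<'E'
from h import *
go(.598,-.222,.03,-96)
im,c=look("w10")
cv2.imwrite("pics/w10c.png",cv2.resize(im[150:350,110:410],None,fx=2.5,fy=2.5,interpolation=2))
E
```

```text
at [ 0.599  -0.2235  0.0723] -96.1 t 16.7 F [ 0.9 -0.8 -0.1] w 0.0578 -> shift [-0.14  0.12  4.23] yaw -0.002
heel px [397. 284.] rect c [ 479.3 -133.5] size [30.2 55.3] ang 74.2 A 928
heel px [300.  47.] rect c [ 560.8 -331.7] size [46.  44.5] ang 69.3 A 1697
tin px [261. 203.] rect c [ 598.7 -222.7] size [42.5 41.2] ang 39.6 A 1349
tin px [476. 193.] rect c [ 424.2 -212.7] size [40.3 40.8] ang 57.4 A 1286
```

View pics/w10c.png

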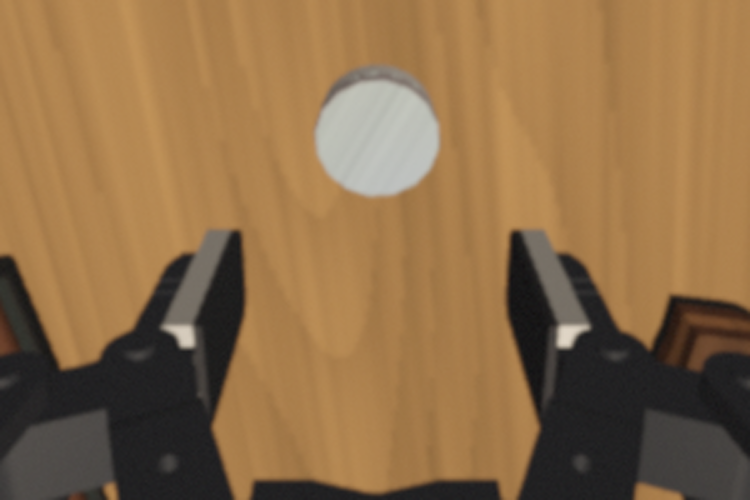

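The tin (crop (378,135)) is centred between the half-open fingers.

>>> drive_tool(
  moves=[
    {"fingers":-0.36,"translation":[-0.1,0.1,2],"yaw":0},
    {"fingers":-0.36,"translation":[-0.1,0.1,4],"yaw":0},
    {"fingers":-0.36,"translation":[-0.1,0.1,6],"yaw":0},
    {"fingers":-0.36,"translation":[-0.1,0.1,7.1],"yaw":0},
    {"fingers":-0.36,"translation":[-0.1,0.1,7.1],"yaw":0},
  ],
)

```text
time: 17.38
position: [0.5967, -0.2223, -0.001]
eef_rot: [180.0, -0.0, -96.1]
force: [-0.3, -0.6, 0.4]
width: 0.0583
finger_force: 0.0
```

>>> drive_tool(
  moves=[
    {"fingers":-0.36,"translation":[0,0,0.3],"yaw":0},
    {"fingers":-0.36,"translation":[0,0,0.6],"yaw":0},
    {"fingers":-0.36,"translation":[0,0,0.8],"yaw":0},
    {"fingers":-0.36,"translation":[0,0,0.8],"yaw":0},
  ],
)

```text
time: 17.88
position: [0.5967, -0.2223, -0.0089]
eef_rot: [180.0, 0.0, -96.1]
force: [0.9, 0.0, -1.1]
width: 0.0581
finger_force: 0.0
```

>>> drive_tool(
  moves=[
    {"fingers":-0.36,"translation":[0,0,0.3],"yaw":0},
    {"fingers":-0.36,"translation":[0,0,0.6],"yaw":0},
    {"fingers":-0.36,"translation":[0,0,0.8],"yaw":0},
    {"fingers":-0.36,"translation":[0,0,0.8],"yaw":0},
  ],
)

```text
time: 18.38
position: [0.5966, -0.2223, -0.0172]
eef_rot: [180.0, -0.0, -96.1]
force: [0.4, 0.6, -0.4]
width: 0.058
finger_force: 0.0
```

>>> drive_tool(
  moves=[
    {"fingers":-0.36,"translation":[0,0,0.2],"yaw":0},
    {"fingers":-0.36,"translation":[0,0,0.4],"yaw":0},
    {"fingers":-0.36,"translation":[0,0,0.5],"yaw":0},
    {"fingers":-0.36,"translation":[0,0,0.5],"yaw":0},
  ],
)

```text
time: 18.88
position: [0.5967, -0.2223, -0.022]
eef_rot: [180.0, 0.0, -96.1]
force: [-0.5, -0.9, -0.6]
width: 0.0581
finger_force: 0.0
```

>>> drive_tool(
  force=40,
  moves=[
    {"fingers":-0.36,"translation":[0,0,0.2],"yaw":0},
    {"fingers":-0.36,"translation":[0,0,0.4],"yaw":0},
    {"fingers":0.3,"translation":[0,0,0.4],"yaw":0},
    {"fingers":0.5,"translation":[0,0,0.4],"yaw":0},
    {"fingers":0.5,"translation":[0,0,0.4],"yaw":0},
    {"fingers":0.5,"translation":[0,0,0.4],"yaw":0},
    {"fingers":0.5,"translation":[0,0,0.4],"yaw":0},
  ],
)

```text
time: 19.75
position: [0.5969, -0.2223, -0.0258]
eef_rot: [-180.0, 0.0, -96.1]
force: [-0.3, 0.6, 1.1]
width: 0.0404
finger_force: 40.5
```

>>> drive_tool(
  force=60,
  moves=[
    {"fingers":0.5,"translation":[0,0,-3],"yaw":0},
    {"fingers":0.5,"translation":[0,0,-8],"yaw":0},
    {"fingers":0.5,"translation":[0,0,-13],"yaw":0},
    {"fingers":0.5,"translation":[-3,1,-14],"yaw":0},
    {"fingers":0.5,"translation":[-8,2,-14],"yaw":0},
    {"fingers":0.5,"translation":[-13,3,-14],"yaw":0},
    {"fingers":0.5,"translation":[-18,4,-14],"yaw":0},
    {"fingers":0.5,"translation":[-23,5.5,-14],"yaw":0},
    {"fingers":0.5,"translation":[-27,7,-14],"yaw":0},
    {"fingers":0.5,"translation":[-29.4,7.3,-14],"yaw":0},
    {"fingers":0.5,"translation":[-29.4,7.3,-14],"yaw":0},
    {"fingers":0.5,"translation":[-29.4,7.3,-14],"yaw":0},
  ],
)

```text
time: 21.25
position: [0.5553, 0.0774, 0.1139]
eef_rot: [180.0, -0.0, -96.1]
force: [0.3, -0.1, -0.2]
width: 0.0397
finger_force: 60.5
```

```bash
python3 -c "
from h import *
go(*box(.015,-.058,.015),-96)"
```

```text
at [0.5553 0.0774 0.1139] -96.1 t 21.2 F [ 0.3 -0.1 -0.2] w 0.0397 -> shift [-0.03  0.05  9.89] yaw -0.003
```

>>> drive_tool(
  moves=[
    {"fingers":0.5,"translation":[0,0,3],"yaw":0},
    {"fingers":0.5,"translation":[0,0,6],"yaw":0},
    {"fingers":0.5,"translation":[0,0,8.5],"yaw":0},
    {"fingers":0.5,"translation":[0,0,9.9],"yaw":0},
    {"fingers":0.5,"translation":[0,0,9.9],"yaw":0},
    {"fingers":-0.3,"translation":[0,0,9.9],"yaw":0},
    {"fingers":-0.3,"translation":[0,0,9.9],"yaw":0},
    {"fingers":-0.3,"translation":[0,0,9.9],"yaw":0},
    {"fingers":-0.3,"translation":[0,0,7],"yaw":0},
    {"fingers":-0.3,"translation":[0,0,3],"yaw":0},
    {"fingers":-0.3,"translation":[0,0,-2],"yaw":0},
    {"fingers":-0.3,"translation":[0,0,-2],"yaw":0},
  ],
)

```text
time: 22.75
position: [0.5595, 0.0792, 0.1397]
eef_rot: [-179.3, 0.3, -96.1]
force: [-1.0, 0.4, -0.4]
width: 0.0555
finger_force: 0.0
```

```bash
python3 - <<'E'
from h import *
im,c=look("w11")
for r in bot.tip_of("tin1","wrist"): print(np.round(r["location"],1),round(r["confidence"],2),np.round(px2w("wrist",r["location"],.005,c),4),box(.015,-.058,0))
go(.4237,-.213,.03,-96)
E
```

```text
heel px [34. 37.] rect c [756.4 -79.6] size [59.5 38.5] ang 6.1 A 977
tin px [237. 320.] rect c [575.  243.3] size [ 85.1 140.4] ang 84.5 A 1227
tin px [408. 263.] rect c [402.1 197.7] size [38.6 34.9] ang 48.5 A 1056
tin px [385. 247.] rect c [417.4 178.7] size [55.6 61.9] ang 84.3 A 1263
tin px [ 49. 278.] rect c [826.2 182.2] size [152.5  17.8] ang 84.4 A 2333
[260.9 172.8] 0.59 [0.5598 0.0755 0.005 ] [0.55485518 0.0777498  0.        ]
at [0.5561 0.0782 0.1352] -96.1 t 22.8 F [-0.3 -1.1 -0.4] w 0.0556 -> shift [30.37 10.06 10.52] yaw -0.002
```

The tin lies in the narrow compartment. Next is tin two.

>>> drive_tool(
  moves=[
    {"fingers":-0.36,"translation":[5,1.5,-1],"yaw":0},
    {"fingers":-0.36,"translation":[10,3,-1],"yaw":0},
    {"fingers":-0.36,"translation":[15,5,-1],"yaw":0},
    {"fingers":-0.36,"translation":[20,7,-1],"yaw":0},
    {"fingers":-0.36,"translation":[25,9,-1],"yaw":0},
    {"fingers":-0.36,"translation":[29,10,2],"yaw":0},
    {"fingers":-0.36,"translation":[30.4,10.1,6.5],"yaw":0},
    {"fingers":-0.36,"translation":[30.4,10.1,7],"yaw":0},
    {"fingers":-0.36,"translation":[30.4,10.1,7],"yaw":0},
    {"fingers":-0.36,"translation":[30.4,10.1,7],"yaw":0},
  ],
)

```text
time: 24.1
position: [0.4242, -0.2132, 0.0654]
eef_rot: [-179.8, -0.0, -96.0]
force: [0.7, -0.0, -0.3]
width: 0.0577
finger_force: 0.0
```

```bash
python3 - <<'E'
from h import *
im,c=look("w12")
go(.4237,-.213,-.026,-96)
for p in((.479,-.114),(.560,-.332)):print(fit_heel(im,c,*p))
E
```

```text
heel px [217. 311.] rect c [ 473.4 -118. ] size [60.8 39.2] ang 74.2 A 1962
heel px [45. 60.] rect c [ 554.5 -330.5] size [44.7 57.2] ang 70.0 A 2151
tin px [262. 204.] rect c [ 422.8 -214. ] size [42.5 41.1] ang 39.7 A 1358
at [ 0.4241 -0.2132  0.0654] -96.0 t 24.2 F [ 0.2  0.1 -0.1] w 0.058 -> shift [-0.02  0.05  9.14] yaw -0.001
(array([ 474. , -109.4,  155.9]), np.float64(0.206))
(array([ 570.5, -334.9,   69.8]), np.float64(0.408))
```

>>> drive_tool(
  force=60,
  moves=[
    {"fingers":-0.36,"translation":[0.1,0.1,3],"yaw":0},
    {"fingers":-0.36,"translation":[0.1,0.1,6],"yaw":0},
    {"fingers":-0.36,"translation":[0.1,0.1,8],"yaw":0},
    {"fingers":-0.36,"translation":[0.1,0.1,9.0],"yaw":0},
    {"fingers":-0.36,"translation":[0.1,0.1,9.1],"yaw":0},
    {"fingers":0.5,"translation":[0.1,0.1,9.1],"yaw":0},
    {"fingers":0.5,"translation":[0.1,0.1,9.1],"yaw":0},
    {"fingers":0.5,"translation":[0.1,0.1,9.1],"yaw":0},
    {"fingers":0.5,"translation":[0.1,0.1,9.1],"yaw":0},
    {"fingers":0.5,"translation":[0.1,0.1,9.1],"yaw":0},
    {"fingers":0.5,"translation":[0.1,0.1,5],"yaw":0},
    {"fingers":0.5,"translation":[0.1,0.1,0],"yaw":0},
    {"fingers":0.5,"translation":[0.1,0.1,-5],"yaw":0},
    {"fingers":0.5,"translation":[0.1,0.1,-5],"yaw":0},
  ],
)

```text
time: 25.9
position: [0.4246, -0.2152, 0.1185]
eef_rot: [-179.4, -0.1, -96.1]
force: [0.1, -0.0, -0.4]
width: 0.0402
finger_force: 60.7
```

```bash
python3 -c "
from h import *
go(*box(-.024,-.058,.115),-96)"
```

```text
at [ 0.4246 -0.2152  0.1185] -96.1 t 25.9 F [ 0.1 -0.  -0.4] w 0.0402 -> shift [-30.5   -5.94   0.35] yaw -0.002
```

>>> drive_tool(
  moves=[
    {"fingers":0.5,"translation":[-5,-1,-0.5],"yaw":0},
    {"fingers":0.5,"translation":[-10,-2,-0.5],"yaw":0},
    {"fingers":0.5,"translation":[-15,-3,-0.5],"yaw":0},
    {"fingers":0.5,"translation":[-20,-4,-0.5],"yaw":0},
    {"fingers":0.5,"translation":[-25,-5,-0.5],"yaw":0},
    {"fingers":0.5,"translation":[-29,-5.7,-0.5],"yaw":0},
    {"fingers":0.5,"translation":[-30.4,-5.9,-0.5],"yaw":0},
    {"fingers":0.5,"translation":[-30.4,-5.9,-0.5],"yaw":0},
    {"fingers":0.5,"translation":[-30.4,-5.9,-0.5],"yaw":0},
  ],
)

```text
time: 27.02
position: [0.5119, 0.0802, 0.1187]
eef_rot: [179.9, -0.0, -96.2]
force: [-0.2, 0.1, -0.7]
width: 0.0402
finger_force: 60.7
```

```bash
python3 -c "
from h import *
go(*box(-.024,-.058,.015),-96)"
```

```text
at [0.5119 0.0802 0.1187] -96.2 t 27.0 F [-0.2  0.1 -0.7] w 0.0402 -> shift [-0.2  -0.39 10.37] yaw -0.004
```

>>> drive_tool(
  moves=[
    {"fingers":0.5,"translation":[-0.2,-0.4,2],"yaw":0},
    {"fingers":0.5,"translation":[-0.2,-0.4,5],"yaw":0},
    {"fingers":0.5,"translation":[-0.2,-0.4,8],"yaw":0},
    {"fingers":0.5,"translation":[-0.2,-0.4,9.8],"yaw":0},
    {"fingers":0.5,"translation":[-0.2,-0.4,9.9],"yaw":0},
    {"fingers":-0.3,"translation":[-0.2,-0.4,9.9],"yaw":0},
    {"fingers":-0.3,"translation":[-0.2,-0.4,9.9],"yaw":0},
    {"fingers":-0.3,"translation":[-0.2,-0.4,9.9],"yaw":0},
    {"fingers":-0.3,"translation":[-0.2,-0.4,7],"yaw":0},
    {"fingers":-0.3,"translation":[-0.2,-0.4,3],"yaw":0},
    {"fingers":-0.3,"translation":[-0.2,-0.4,-2],"yaw":0},
    {"fingers":-0.3,"translation":[-0.2,-0.4,-3],"yaw":0},
    {"fingers":-0.3,"translation":[-0.2,-0.4,-3],"yaw":0},
  ],
)

```text
time: 28.65
position: [0.5169, 0.0832, 0.1497]
eef_rot: [-179.9, 0.1, -96.1]
force: [0.5, -0.5, -0.1]
width: 0.056
finger_force: 0.0
```

```bash
python3 - <<'E'
from h import *
im,c=look("w13")
for r in bot.tip_of("tin1","wrist"): print(np.round(r["location"],1),round(r["confidence"],2),np.round(px2w("wrist",r["location"],.005,c),4),box(-.024,-.058,0))
go(.480,-.205,.24,-96)
E
```

```text
tin px [276. 316.] rect c [530.7 276.7] size [161.3  71.1] ang 23.0 A 961
tin px [356. 257.] rect c [414.1 191.7] size [31.5 38.2] ang 22.5 A 972
tin px [336. 247.] rect c [429.1 192.4] size [85.9 63.2] ang 83.8 A 1246
[260.6 178.9] 0.92 [0.5172 0.0888 0.005 ] [0.51606882 0.08182641 0.        ]
[222.6 176. ] 0.64 [0.5597 0.0808 0.005 ] [0.51606882 0.08182641 0.        ]
at [0.5159 0.0827 0.1478] -96.1 t 28.8 F [ 0.  -1.4 -0.3] w 0.0558 -> shift [28.99  0.49 -9.22] yaw -0.003
```

Both tins lie in the narrow compartment. Now a good look at the heels.

>>> drive_tool(
  moves=[
    {"fingers":-1,"translation":[5,0,-3],"yaw":0},
    {"fingers":-1,"translation":[11,0.1,-6],"yaw":0},
    {"fingers":-1,"translation":[17,0.2,-9],"yaw":0},
    {"fingers":-1,"translation":[23,0.3,-9.2],"yaw":0},
    {"fingers":-1,"translation":[28,0.5,-9.2],"yaw":0},
    {"fingers":-1,"translation":[32,0.5,-9.2],"yaw":0},
    {"fingers":-1,"translation":[32,0.5,-9.2],"yaw":0},
    {"fingers":-1,"translation":[32,0.5,-9.2],"yaw":0},
    {"fingers":-1,"translation":[32,0.5,-9.2],"yaw":0},
  ],
)

```text
time: 29.88
position: [0.4779, -0.2336, 0.2405]
eef_rot: [179.9, 0.0, -96.0]
force: [0.7, -0.0, -0.2]
width: 0.0853
finger_force: 0.0
```

```bash
cat >> h.py <<'E'
def outline(q,c,z):
    a=np.radians(q[2]);P=D@np.array([[np.cos(a),np.sin(a)],[-np.sin(a),np.cos(a)]])+np.array(q[:2])/1000
    return np.array([w2px("w",[*p,z],c) for p in P])
E
python3 - <<'E'
from h import *
im,c=look("w14");hsv=cv2.cvtColor(im,cv2.COLOR_BGR2HSV);L=[]
for p in((.479,-.114),(.560,-.332)):
    q,f=fit_heel(im,c,*p);print(q,f)
    u=w2px("w",[*p,.013],c).astype(int);x0,y0=u-35
    a=cv2.resize(im[y0:y0+70,x0:x0+70],(400,400),interpolation=0)
    for z,col in((.026,(0,255,255)),(0,(255,255,0))):
        cv2.polylines(a,[((outline(q,c,z)-[x0,y0])*400/70).astype(int)],True,col,1)
    m=cv2.inRange(hsv,(0,60,15),(16,255,112))[y0:y0+70,x0:x0+70]
    L.append(np.vstack([a,cv2.cvtColor(cv2.resize(m,(400,200),interpolation=0),8)]))
cv2.imwrite("pics/w14c.png",np.hstack(L))
E
```

```text
heel px [267. 237.] rect c [ 477.1 -117.7] size [54.2 43.2] ang 77.8 A 1962
heel px [  9. 195.] rect c [ 829.6 -227.7] size [84.9 34.6] ang 67.6 A 1552
heel px [188.  90.] rect c [ 558.2 -332.1] size [42.6 48.5] ang 68.2 A 1718
[ 478.6 -111.5  170.1] 0.101
[ 560.  -333.2   66.5] 0.099
```

View pics/w14c.png

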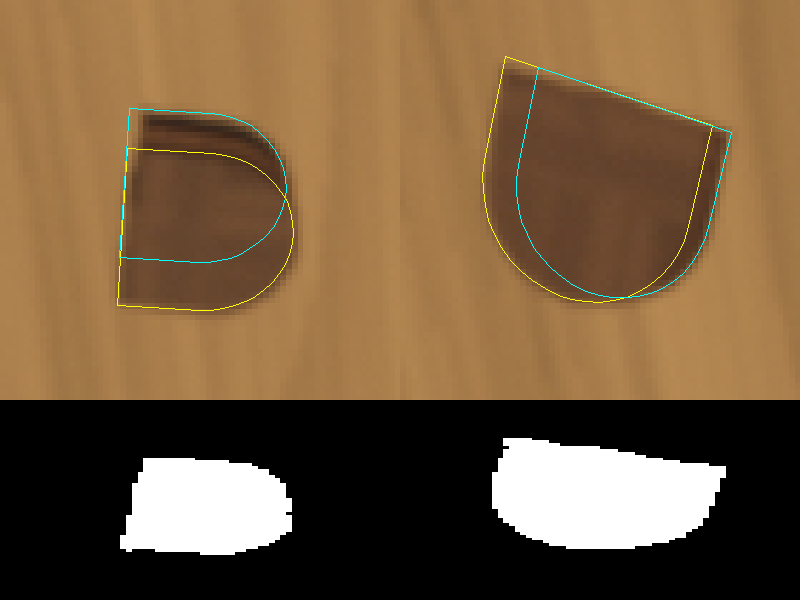

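The overlays match both heels: A at (478.6,-112), 171°, and B at (560,-333), 66°. I'll grasp A first.

```bash
python3 -c "
from h import *
go(.479,-.1125,-.022,-98.5)"
```

```text
at [ 0.478  -0.2336  0.2408] -96.0 t 29.9 F [1.  0.  0.4] w 0.0857 -> shift [-12.05   1.17  26.28] yaw 0.043
```

>>> drive_tool(
  force=60,
  moves=[
    {"fingers":-0.5,"translation":[-5,0.6,2],"yaw":0.043},
    {"fingers":-0.5,"translation":[-9,1,6],"yaw":0.043},
    {"fingers":-0.5,"translation":[-12,1.2,11],"yaw":0.043},
    {"fingers":-0.5,"translation":[-12,1.2,16],"yaw":0.043},
    {"fingers":-0.5,"translation":[-12,1.2,19],"yaw":0.043},
    {"fingers":-0.5,"translation":[-12,1.2,21],"yaw":0.043},
    {"fingers":-0.5,"translation":[-12,1.2,23],"yaw":0.043},
    {"fingers":-0.5,"translation":[-12,1.2,24.5],"yaw":0.043},
    {"fingers":-0.5,"translation":[-12,1.2,25.7],"yaw":0.043},
    {"fingers":-0.5,"translation":[-12,1.2,26.3],"yaw":0.043},
    {"fingers":-0.5,"translation":[-12,1.2,26.3],"yaw":0.043},
  ],
)

```text
time: 31.3
position: [0.4787, -0.1139, -0.022]
eef_rot: [180.0, -0.0, -98.6]
force: [1.1, -0.1, -1.1]
width: 0.0639
finger_force: 0.0
```

>>> drive_tool(
  moves=[
    {"fingers":0.4,"translation":[0,0,0],"yaw":0},
    {"fingers":0.4,"translation":[0,0,0],"yaw":0},
    {"fingers":0.4,"translation":[0,0,0],"yaw":0},
    {"fingers":0.4,"translation":[0,0,0],"yaw":0},
    {"fingers":0.4,"translation":[0,0,0],"yaw":0},
    {"fingers":0.4,"translation":[0,0,-4],"yaw":0},
    {"fingers":0.4,"translation":[0,0,-9],"yaw":0},
    {"fingers":0.4,"translation":[0,0,-13.5],"yaw":0},
    {"fingers":0.4,"translation":[0,0,-13.5],"yaw":0},
    {"fingers":0.4,"translation":[0,0,-13.5],"yaw":0},
  ],
)

```text
time: 32.55
position: [0.4777, -0.114, 0.1124]
eef_rot: [179.9, 0.0, -98.6]
force: [-0.0, 0.8, -2.1]
width: 0.0442
finger_force: 61.4
```

```bash
python3 -c "
from h import *
go(*box(.015,.045,.115),-96)"
```

```text
at [ 0.4777 -0.114   0.1124] -98.6 t 32.6 F [-0.   0.8 -2.1] w 0.0442 -> shift [-30.4   -4.28  -0.26] yaw -0.046
```

```bash
python3 -c "
from h import *
go(*box(.0,.064,.115),-96)"
```

```text
at [ 0.4777 -0.114   0.1124] -98.6 t 32.6 F [-0.   0.8 -2.1] w 0.0442 -> shift [-32.23  -2.69  -0.26] yaw -0.046
```

>>> drive_tool(
  moves=[
    {"fingers":0.4,"translation":[-5,-0.4,-0.8],"yaw":-0.02},
    {"fingers":0.4,"translation":[-10,-0.8,-0.8],"yaw":-0.046},
    {"fingers":0.4,"translation":[-15,-1.2,-0.8],"yaw":-0.046},
    {"fingers":0.4,"translation":[-20,-1.7,-0.8],"yaw":-0.046},
    {"fingers":0.4,"translation":[-25,-2.2,-0.8],"yaw":-0.046},
    {"fingers":0.4,"translation":[-30,-2.6,-0.8],"yaw":-0.046},
    {"fingers":0.4,"translation":[-32.2,-2.7,-0.8],"yaw":-0.046},
    {"fingers":0.4,"translation":[-32.2,-2.7,-0.8],"yaw":-0.046},
    {"fingers":0.4,"translation":[-32.2,-2.7,-0.8],"yaw":-0.046},
    {"fingers":0.4,"translation":[-32.2,-2.7,-0.8],"yaw":-0.046},
  ],
)

```text
time: 33.8
position: [0.5531, 0.1989, 0.121]
eef_rot: [180.0, -0.0, -96.0]
force: [-0.8, -0.1, -1.6]
width: 0.0443
finger_force: 61.4
```

```bash
python3 -c "
from h import *
go(*box(.0,.064,.018),-96)"
```

```text
at [0.5531 0.1989 0.121 ] -96.0 t 33.8 F [-0.8 -0.1 -1.6] w 0.0443 -> shift [-0.17  0.06 10.3 ] yaw -0.001
```

>>> drive_tool(
  moves=[
    {"fingers":0.4,"translation":[-0.1,0,3],"yaw":0},
    {"fingers":0.4,"translation":[-0.1,0,6],"yaw":0},
    {"fingers":0.4,"translation":[-0.1,0,9],"yaw":0},
    {"fingers":0.4,"translation":[-0.1,0,10.3],"yaw":0},
    {"fingers":0.4,"translation":[-0.1,0,10.3],"yaw":0},
    {"fingers":-0.5,"translation":[-0.1,0,10.3],"yaw":0},
    {"fingers":-0.5,"translation":[-0.1,0,10.3],"yaw":0},
    {"fingers":-0.5,"translation":[-0.1,0,10.3],"yaw":0},
    {"fingers":-0.5,"translation":[-0.1,0,8],"yaw":0},
    {"fingers":-0.5,"translation":[-0.1,0,4],"yaw":0},
    {"fingers":-0.5,"translation":[-0.1,0,-1],"yaw":0},
    {"fingers":-0.5,"translation":[-0.1,0,-3],"yaw":0},
    {"fingers":-0.5,"translation":[-0.1,0,-3],"yaw":0},
  ],
)

```text
time: 35.42
position: [0.5545, 0.202, 0.1534]
eef_rot: [-179.8, 0.2, -95.9]
force: [-0.6, -0.3, -1.1]
width: 0.0643
finger_force: 0.0
```

```bash
python3 - <<'E'
from h import *
im=bot.grab_frame("wrist");cv2.imwrite("pics/w15.png",im);c=bot.get_calibration("wrist")
for r in bot.tip_of("heel1","wrist"): print(np.round(r["location"],1),round(r["confidence"],2),np.round(px2w("wrist",r["location"],.005,c),4),box(0,.064,0))
go(.557,-.339,.06,-113.5)
E
```

```text
[256.8 178.4] 0.93 [0.5579 0.2065 0.005 ] [0.55268982 0.2006494  0.        ]
at [0.5529 0.2011 0.1503] -96.0 t 35.5 F [-0.3  0.3 -0. ] w 0.064 -> shift [53.67 -6.03  9.03] yaw 0.306
```

Heel A is in. On to heel B.

>>> drive_tool(
  moves=[
    {"fingers":-0.5,"translation":[6,-0.6,-1],"yaw":0.05},
    {"fingers":-0.5,"translation":[12,-1.2,-1],"yaw":0.1},
    {"fingers":-0.5,"translation":[18,-1.8,-1],"yaw":0.2},
    {"fingers":-0.5,"translation":[24,-2.5,-1],"yaw":0.306},
    {"fingers":-0.5,"translation":[30,-3.2,-1],"yaw":0.306},
    {"fingers":-0.5,"translation":[36,-4,-1],"yaw":0.306},
    {"fingers":-0.5,"translation":[42,-4.8,0],"yaw":0.306},
    {"fingers":-0.5,"translation":[48,-5.5,3],"yaw":0.306},
    {"fingers":-0.5,"translation":[52,-6,7],"yaw":0.306},
    {"fingers":-0.5,"translation":[53.7,-6,9],"yaw":0.306},
    {"fingers":-0.5,"translation":[53.7,-6,9],"yaw":0.306},
    {"fingers":-0.5,"translation":[53.7,-6,9],"yaw":0.306},
  ],
)

```text
time: 37.02
position: [0.5583, -0.3382, 0.062]
eef_rot: [-179.9, -0.0, -113.4]
force: [0.9, 1.0, -0.1]
width: 0.064
finger_force: 0.0
```

```bash
python3 - <<'E'
from h import *
im,c=look("w16");print(fit_heel(im,c,.560,-.333))
go(.5572,-.3394,-.022,-113.5)
E
```

```text
heel px [ 39. 319.] rect c [ 788.6 -316.7] size [81.2 30.4] ang 4.4 A 1453
heel px [260. 209.] rect c [ 559.4 -336.6] size [51.  43.9] ang 68.3 A 1937
(array([ 560.4, -333.5,   73.6]), np.float64(0.13))
at [ 0.5587 -0.3381  0.0626] -113.4 t 37.1 F [ 0.6 -0.   0.7] w 0.0642 -> shift [0.18 0.09 8.46] yaw 0.002
```

>>> drive_tool(
  force=60,
  moves=[
    {"fingers":-0.5,"translation":[0.1,0.1,3],"yaw":-0.035},
    {"fingers":-0.5,"translation":[0.1,0.1,5.5],"yaw":-0.035},
    {"fingers":-0.5,"translation":[0.1,0.1,7.5],"yaw":-0.035},
    {"fingers":-0.5,"translation":[0.1,0.1,8.4],"yaw":-0.035},
    {"fingers":-0.5,"translation":[0.1,0.1,8.4],"yaw":-0.035},
    {"fingers":0.4,"translation":[0.1,0.1,8.4],"yaw":-0.035},
    {"fingers":0.4,"translation":[0.1,0.1,8.4],"yaw":-0.035},
    {"fingers":0.4,"translation":[0.1,0.1,8.4],"yaw":-0.035},
    {"fingers":0.4,"translation":[0.1,0.1,8.4],"yaw":-0.035},
    {"fingers":0.4,"translation":[0.1,0.1,8.4],"yaw":-0.035},
    {"fingers":0.4,"translation":[0.1,0.1,5],"yaw":-0.035},
    {"fingers":0.4,"translation":[0.1,0.1,0],"yaw":-0.035},
    {"fingers":0.4,"translation":[0.1,0.1,-5.5],"yaw":-0.035},
    {"fingers":0.4,"translation":[0.1,0.1,-5.5],"yaw":-0.035},
    {"fingers":0.4,"translation":[0.1,0.1,-5.5],"yaw":-0.035},
  ],
)

```text
time: 38.95
position: [0.5554, -0.3391, 0.1155]
eef_rot: [179.9, 0.0, -111.5]
force: [-0.5, -0.1, -1.4]
width: 0.0449
finger_force: 62.7
```

```bash
python3 -c "
from h import *
go(*box(.0,.012,.117),-96)"
```

```text
at [ 0.5554 -0.3391  0.1155] -111.5 t 39.0 F [-0.5 -0.1 -1.4] w 0.0449 -> shift [-45.1   18.67  -0.15] yaw -0.271
```

>>> drive_tool(
  moves=[
    {"fingers":0.4,"translation":[-5,2,-0.5],"yaw":-0.05},
    {"fingers":0.4,"translation":[-10,4.1,-0.5],"yaw":-0.12},
    {"fingers":0.4,"translation":[-15,6.2,-0.5],"yaw":-0.2},
    {"fingers":0.4,"translation":[-20,8.3,-0.5],"yaw":-0.27},
    {"fingers":0.4,"translation":[-25,10.4,-0.5],"yaw":-0.27},
    {"fingers":0.4,"translation":[-30,12.4,-0.5],"yaw":-0.27},
    {"fingers":0.4,"translation":[-35,14.5,-0.5],"yaw":-0.27},
    {"fingers":0.4,"translation":[-40,16.6,-0.5],"yaw":-0.27},
    {"fingers":0.4,"translation":[-45.1,18.7,-0.5],"yaw":-0.27},
    {"fingers":0.4,"translation":[-45.1,18.7,-0.5],"yaw":-0.27},
    {"fingers":0.4,"translation":[-45.1,18.7,-0.5],"yaw":-0.27},
    {"fingers":0.4,"translation":[-45.1,18.7,-0.5],"yaw":-0.27},
  ],
)

```text
time: 40.45
position: [0.5469, 0.1472, 0.1203]
eef_rot: [179.9, -0.1, -96.1]
force: [-0.5, -1.1, -1.1]
width: 0.0447
finger_force: 62.7
```

```bash
python3 -c "
from h import *
go(*box(.0,.012,.018),-96)"
```

```text
at [0.5469 0.1472 0.1203] -96.1 t 40.4 F [-0.5 -1.1 -1.1] w 0.0447 -> shift [-0.18 -0.02 10.23] yaw -0.002
```

>>> drive_tool(
  moves=[
    {"fingers":0.4,"translation":[0.1,0,3],"yaw":0},
    {"fingers":0.4,"translation":[0.1,0,6],"yaw":0},
    {"fingers":0.4,"translation":[0.1,0,9],"yaw":0},
    {"fingers":0.4,"translation":[0.1,0,10.2],"yaw":0},
    {"fingers":0.4,"translation":[0.1,0,10.2],"yaw":0},
    {"fingers":-0.5,"translation":[0.1,0,10.2],"yaw":0},
    {"fingers":-0.5,"translation":[0.1,0,10.2],"yaw":0},
    {"fingers":-0.5,"translation":[0.1,0,10.2],"yaw":0},
    {"fingers":-0.5,"translation":[0.1,0,8],"yaw":0},
    {"fingers":-0.5,"translation":[0.1,0,4],"yaw":0},
    {"fingers":-0.5,"translation":[0.1,0,-1],"yaw":0},
    {"fingers":-0.5,"translation":[0.1,0,-5],"yaw":0},
    {"fingers":-0.5,"translation":[3,0,-10],"yaw":0},
    {"fingers":-0.5,"translation":[6,0,-13],"yaw":0},
    {"fingers":-0.5,"translation":[8,0,-15],"yaw":0},
    {"fingers":-0.5,"translation":[8,0,-15],"yaw":0},
    {"fingers":-0.5,"translation":[8,0,-15],"yaw":0},
  ],
)

```text
time: 42.58
position: [0.5385, 0.0693, 0.2703]
eef_rot: [179.9, 0.0, -96.0]
force: [-0.3, -0.1, -1.2]
width: 0.0645
finger_force: 0.0
```

```bash
python3 - <<'E'
from h import *
s=bot.sense();print(s["position"],s["time"],s["force"])
a=bot.grab_frame("wrist");b=bot.grab_frame("top")
cv2.imwrite("pics/w17.png",np.vstack([np.hstack([a[60:340,80:400],np.zeros((280,0,3),np.uint8),cv2.resize(bot.grab_frame("scene")[40:320,0:400],(400,280))]),cv2.resize(b[90:300,60:460],(720,300))] if 0 else [np.hstack([a[60:340,80:400],bot.grab_frame("scene")[40:320,0:400]]),cv2.resize(b[110:290,90:450],(720,310))]))
print([(np.round(r["location"]),r["confidence"]) for l in("heel1","tin1") for r in bot.tip_of(l,"wrist")])
E
```

```text
[0.53849106 0.06934887 0.27030611] 42.575 [-0.2531378  -0.05769689 -1.2158943 ]
[(array([257., 207.]), 0.75), (array([254., 223.]), 0.72), (array([249., 161.]), 0.9), (array([272., 164.]), 0.8)]
```

View pics/w17.png

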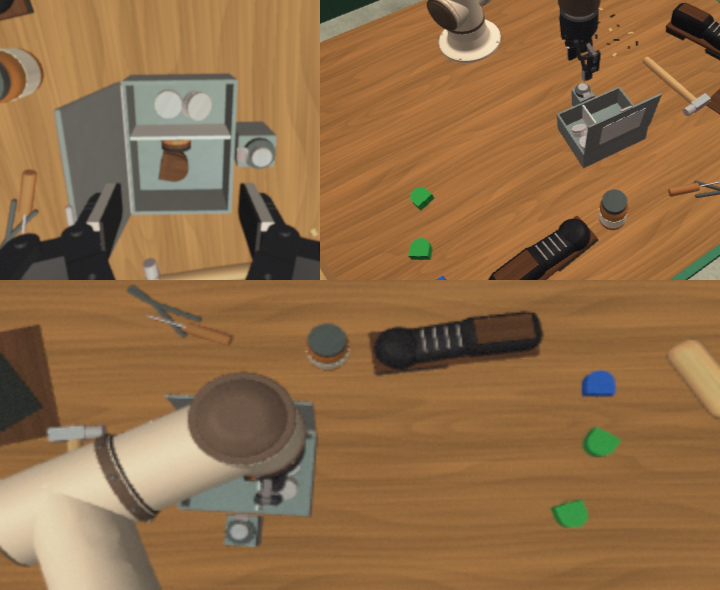

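Both tins and both heels are in the box (crop (182,105) and (173,160)), and the bench holds only look-alikes and bystanders. I'll check how high the heels reach.

```bash
python3 - <<'E'
from h import *
c=bot.get_calibration("wrist")
def b(u,z):
    p=px2w("w",u,z,c)[:2]-BC;return np.round(np.array([p[0]*np.cos(BY)+p[1]*np.sin(BY),-p[0]*np.sin(BY)+p[1]*np.cos(BY)])*1000)
for n,u in dict(striptop=(257,200),stripbot=(257,210),blobL=(240,226),blobR=(268,226),blobtop=(253,209),blobbot=(253,241)).items(): print(n,[ (z,b(u,z/1000)) for z in(5,31,50)])
im=bot.grab_frame("wrist")
cv2.imwrite("pics/w18.png",cv2.resize(im[120:290,190:330],None,fx=3.5,fy=3.5,interpolation=2))
E
```

```text
striptop [(5, array([4., 6.])), (31, array([ 4., -3.])), (50, array([  4., -10.]))]
stripbot [(5, array([ 4., 24.])), (31, array([ 4., 13.])), (50, array([4., 6.]))]
blobL [(5, array([33., 53.])), (31, array([31., 40.])), (50, array([30., 31.]))]
blobR [(5, array([-14.,  53.])), (31, array([-13.,  40.])), (50, array([-12.,  32.]))]
blobtop [(5, array([11., 22.])), (31, array([10., 12.])), (50, array([10.,  4.]))]
blobbot [(5, array([12., 81.])), (31, array([11., 67.])), (50, array([10., 57.]))]
```

View pics/w18.png

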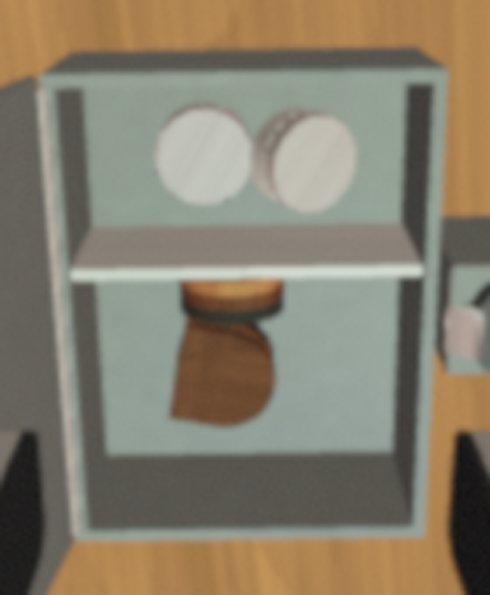

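The heels and tins all sit below the rim, with one heel on edge beside the divider. I'm now past the 14-picture allowance by one, so I won't view any more. Next I'll shut the lid with closed fingers.

```bash
python3 - <<'E'
from h import *
print(np.round(bot.sense()["joints"],1))
go(*box(.150,0,.29),-6)
E
```

```text
[ 24.4  11.8  -4.8  -0.  -73.4 -30.4]
at [0.5389 0.0695 0.2704] -96.0 t 42.9 F [0.3 0.6 0.3] w 0.0641 -> shift [ -6.78 -15.01  -1.96] yaw -1.57
```

>>> drive_tool(
  moves=[
    {"fingers":1,"translation":[0,0,-2],"yaw":-0.18},
    {"fingers":1,"translation":[-2,-3,-2],"yaw":-0.36},
    {"fingers":1,"translation":[-3,-5,-2],"yaw":-0.54},
    {"fingers":1,"translation":[-4,-7,-2],"yaw":-0.72},
    {"fingers":1,"translation":[-5,-9,-2],"yaw":-0.9},
    {"fingers":1,"translation":[-6,-11,-2],"yaw":-1.08},
    {"fingers":1,"translation":[-6.8,-13,-2],"yaw":-1.26},
    {"fingers":1,"translation":[-6.8,-15,-2],"yaw":-1.44},
    {"fingers":1,"translation":[-6.8,-15,-2],"yaw":-1.57},
    {"fingers":1,"translation":[-6.8,-15,-2],"yaw":-1.57},
    {"fingers":1,"translation":[-6.8,-15,-2],"yaw":-1.57},
    {"fingers":1,"translation":[-6.8,-15,-2],"yaw":-1.57},
  ],
)

```text
time: 44.38
position: [0.6951, 0.121, 0.2914]
eef_rot: [-180.0, -0.0, -6.1]
force: [-0.1, -0.2, -0.5]
width: -0.0001
finger_force: 0.0
```

```bash
python3 - <<'E'
from h import *
go(*box(.150,0,.178),-6)
R=.135;h=.011
# plan from TCP box x=.150,z=.178 : tool x=+box x, tool z=down ; tip = TCP+25mm
for t in np.arange(1.7,-.01,-.05):
    r=R;x=.075-r*np.cos(t)+.006*np.sin(t)+h;z=.0705+r*np.sin(t)+.006*np.cos(t)-.025
    print(round(t,2),"[%.1f, 0, %.1f]"%((x-.150)*100,-(z-.178)*100),end=" ")
E
```

```text
at [0.6951 0.121  0.2914] -6.1 t 44.4 F [-0.1 -0.2 -0.5] w -0.0001 -> shift [ 0.   -0.03 11.34] yaw -0.002
1.7 [-4.1, 0, -0.1] 1.65 [-4.7, 0, -0.2] 1.6 [-5.4, 0, -0.2] 1.55 [-6.1, 0, -0.3] 1.5 [-6.8, 0, -0.3] 1.45 [-7.4, 0, -0.2] 1.4 [-8.1, 0, -0.2] 1.35 [-8.8, 0, -0.1] 1.3 [-9.4, 0, 0.1] 1.25 [-10.1, 0, 0.2] 1.2 [-10.7, 0, 0.5] 1.15 [-11.4, 0, 0.7] 1.1 [-12.0, 0, 0.9] 1.05 [-12.6, 0, 1.2] 1.0 [-13.2, 0, 1.6] 0.95 [-13.8, 0, 1.9] 0.9 [-14.3, 0, 2.3] 0.85 [-14.9, 0, 2.7] 0.8 [-15.4, 0, 3.1] 0.75 [-15.9, 0, 3.6] 0.7 [-16.3, 0, 4.1] 0.65 [-16.8, 0, 4.6] 0.6 [-17.2, 0, 5.1] 0.55 [-17.6, 0, 5.7] 0.5 [-18.0, 0, 6.3] 0.45 [-18.3, 0, 6.8] 0.4 [-18.6, 0, 7.4] 0.35 [-18.9, 0, 8.1] 0.3 [-19.1, 0, 8.7] 0.25 [-19.3, 0, 9.3] 0.2 [-19.5, 0, 10.0] 0.15 [-19.7, 0, 10.6] 0.1 [-19.8, 0, 11.3] 0.05 [-19.9, 0, 12.0] -0.0 [-19.9, 0, 12.7]
```

Descend behind the lid, then push it over.

>>> drive_tool(
  moves=[
    {"fingers":1,"translation":[0,0,4],"yaw":0},
    {"fingers":1,"translation":[0,0,8],"yaw":0},
    {"fingers":1,"translation":[0,0,11],"yaw":0},
    {"fingers":1,"translation":[0,0,11.3],"yaw":0},
    {"fingers":1,"translation":[-2,0,11.2],"yaw":0},
    {"fingers":1,"translation":[-3.5,0,11.2],"yaw":0},
    {"fingers":1,"translation":[-4.7,0,11.1],"yaw":0},
    {"fingers":1,"translation":[-5.5,0,11.1],"yaw":0},
    {"fingers":1,"translation":[-6.3,0,11],"yaw":0},
    {"fingers":1,"translation":[-7.2,0,11.1],"yaw":0},
    {"fingers":1,"translation":[-8.1,0,11.1],"yaw":0},
    {"fingers":1,"translation":[-8.8,0,11.2],"yaw":0},
    {"fingers":1,"translation":[-9.4,0,11.4],"yaw":0},
    {"fingers":1,"translation":[-10.1,0,11.5],"yaw":0},
    {"fingers":1,"translation":[-10.7,0,11.8],"yaw":0},
    {"fingers":1,"translation":[-11.4,0,12],"yaw":0},
    {"fingers":1,"translation":[-12,0,12.2],"yaw":0},
    {"fingers":1,"translation":[-12,0,12.2],"yaw":0},
  ],
)

```text
time: 46.62
position: [0.5755, 0.1337, 0.169]
eef_rot: [180.0, 0.0, -6.0]
force: [0.7, -0.0, 0.0]
width: 0.0002
finger_force: 0.3
```

```bash
python3 - <<'E'
from h import *
s=bot.sense();print(s["position"],s["force"],s["time"])
for cam in("scene","wrist"):
  bot.grab_frame(cam)
  for r in bot.tip_of("lid_edge",cam): print(cam,r)
for t in(1.7,1.3,1.2,1.1,1.,.9,.8):
    print(t,w2px("scene",box(.075-.15*np.cos(t)+.006*np.sin(t),0,.0705+.15*np.sin(t)+.006*np.cos(t))))
E
```

```text
[0.57547942 0.13368431 0.1689926 ] [ 0.70316543 -0.03440215  0.04609992] 46.625
scene {'location': [287.0, 124.9], 'confidence': 0.75}
1.7 [305.55709605 151.24416114]
1.3 [292.4822247  134.19333199]
1.2 [289.34805355 131.21927362]
1.1 [286.34611894 128.82006002]
1.0 [283.50923889 127.00767164]
0.9 [280.86590629 125.78477512]
0.8 [278.44013874 125.14558332]
```

The lid follows (about 1.1 rad). Continue down, stopping short of the catch.

>>> drive_tool(
  moves=[
    {"fingers":1,"translation":[-0.6,0,0.3],"yaw":0},
    {"fingers":1,"translation":[-1.2,0,0.7],"yaw":0},
    {"fingers":1,"translation":[-1.8,0,1.0],"yaw":0},
    {"fingers":1,"translation":[-2.3,0,1.4],"yaw":0},
    {"fingers":1,"translation":[-2.9,0,1.8],"yaw":0},
    {"fingers":1,"translation":[-3.4,0,2.2],"yaw":0},
    {"fingers":1,"translation":[-3.9,0,2.7],"yaw":0},
    {"fingers":1,"translation":[-4.3,0,3.2],"yaw":0},
    {"fingers":1,"translation":[-4.8,0,3.7],"yaw":0},
    {"fingers":1,"translation":[-5.2,0,4.2],"yaw":0},
    {"fingers":1,"translation":[-5.6,0,4.8],"yaw":0},
    {"fingers":1,"translation":[-6.0,0,5.4],"yaw":0},
    {"fingers":1,"translation":[-6.3,0,5.9],"yaw":0},
    {"fingers":1,"translation":[-6.6,0,6.5],"yaw":0},
    {"fingers":1,"translation":[-6.9,0,7.2],"yaw":0},
    {"fingers":1,"translation":[-7.1,0,7.8],"yaw":0},
    {"fingers":1,"translation":[-7.3,0,8.4],"yaw":0},
    {"fingers":1,"translation":[-7.5,0,9.1],"yaw":0},
    {"fingers":1,"translation":[-7.5,0,9.1],"yaw":0},
  ],
)

```text
time: 49.2
position: [0.501, 0.1414, 0.0775]
eef_rot: [180.0, 0.1, -6.1]
force: [-0.1, 0.2, 0.8]
width: 0.0004
finger_force: 0.4
```

>>> drive_tool(
  moves=[
    {"fingers":1,"translation":[-0.2,0,0.4],"yaw":0},
    {"fingers":1,"translation":[-0.3,0,0.8],"yaw":0},
    {"fingers":1,"translation":[-0.4,0,1.2],"yaw":0},
    {"fingers":1,"translation":[-0.4,0,1.6],"yaw":0},
    {"fingers":1,"translation":[-0.4,0,1.8],"yaw":0},
    {"fingers":1,"translation":[-0.4,0,1.8],"yaw":0},
  ],
)

```text
time: 49.95
position: [0.4972, 0.1419, 0.06]
eef_rot: [180.0, 0.0, -6.1]
force: [-0.2, 0.3, 2.8]
width: 0.0002
finger_force: 1.0
```

>>> drive_tool(
  moves=[
    {"fingers":1,"translation":[0,0,0.2],"yaw":0},
    {"fingers":1,"translation":[0,0,0.4],"yaw":0},
    {"fingers":1,"translation":[0,0,0.6],"yaw":0},
    {"fingers":1,"translation":[0,0,0.6],"yaw":0},
  ],
)

```text
time: 50.45
position: [0.4972, 0.1418, 0.0536]
eef_rot: [180.0, 0.0, -6.1]
force: [-0.7, 0.3, -0.5]
width: -0.0002
finger_force: 0.0
```

>>> drive_tool(
  moves=[
    {"fingers":1,"translation":[0,0,0.1],"yaw":0},
    {"fingers":1,"translation":[0,0,0.2],"yaw":0},
    {"fingers":1,"translation":[0,0,0.3],"yaw":0},
    {"fingers":1,"translation":[0,0,0.3],"yaw":0},
  ],
)

```text
time: 50.95
position: [0.4972, 0.1419, 0.0514]
eef_rot: [180.0, 0.0, -6.1]
force: [-1.4, -0.8, 4.4]
width: 0.0
finger_force: 2.1
```

>>> drive_tool(
  moves=[
    {"fingers":1,"translation":[0,0,0.1],"yaw":0},
    {"fingers":1,"translation":[0,0,0.2],"yaw":0},
    {"fingers":1,"translation":[0,0,0.2],"yaw":0},
  ],
)

```text
time: 51.32
position: [0.4973, 0.1419, 0.0503]
eef_rot: [180.0, -0.0, -6.0]
force: [-4.7, -0.8, 11.1]
width: 0.0002
finger_force: 5.4
```

>>> drive_tool(
  moves=[
    {"fingers":1,"translation":[0,0,-0.3],"yaw":0},
    {"fingers":1,"translation":[0,0,-0.6],"yaw":0},
    {"fingers":1,"translation":[0,0,-1.0],"yaw":0},
    {"fingers":1,"translation":[0,0,-1.0],"yaw":0},
  ],
)

```text
time: 51.82
position: [0.4977, 0.1421, 0.0593]
eef_rot: [-180.0, -0.0, -6.1]
force: [0.1, -0.5, 0.4]
width: 0.0002
finger_force: 0.0
```

No force follows the hand up, so the lid is caught. Withdraw and verify.

>>> drive_tool(
  moves=[
    {"fingers":1,"translation":[0,0,-1],"yaw":0},
    {"fingers":1,"translation":[0,0,-3],"yaw":0},
    {"fingers":1,"translation":[0,0,-7],"yaw":0},
    {"fingers":1,"translation":[0,0,-12],"yaw":0},
    {"fingers":1,"translation":[0,0,-18],"yaw":0},
    {"fingers":1,"translation":[0,6,-22],"yaw":0},
    {"fingers":1,"translation":[0,12,-22],"yaw":0},
    {"fingers":1,"translation":[0,18,-22],"yaw":0},
    {"fingers":1,"translation":[0,24,-22],"yaw":0},
    {"fingers":1,"translation":[0,30,-22],"yaw":0},
    {"fingers":1,"translation":[0,30,-22],"yaw":0},
    {"fingers":1,"translation":[0,30,-22],"yaw":0},
  ],
)

```text
time: 53.32
position: [0.4656, -0.1565, 0.2794]
eef_rot: [-180.0, -0.0, -6.1]
force: [-0.8, -0.9, -0.0]
width: -0.0001
finger_force: 0.0
```

```bash
python3 - <<'E'
from h import *
print(bot.sense()["position"],bot.sense()["time"])
for cam in("scene","top"):
  im=bot.grab_frame(cam);cv2.imwrite(f"pics/end_{cam}.png",im)
  for l in("lid_edge","heel1","tin1","jar","shoe","hammer"):
    for r in bot.tip_of(l,cam): print(cam,l,np.round(r["location"]),round(r["confidence"],2),np.round(px2w(cam,r["location"],.0765 if l=="lid_edge" else 0),3))
  print("edge shut",w2px(cam,box(-.075,0,.0765)),"at .15",w2px(cam,box(-.0733,0,.099)))
# same box region as at the start?
a=cv2.imread("pics/top0.png").astype(int);b=cv2.imread("pics/end_top.png").astype(int)
print("diff lid",np.abs(a-b)[190:262,176:252].mean(),"bench",np.abs(a-b)[120:180,260:400].mean())
E
```

```text
[ 0.46557513 -0.15645402  0.27938954] 53.325
scene lid_edge [271. 137.] 0.82 [0.472 0.154 0.077]
scene heel1 [100. 291.] 0.69 [ 0.581 -0.427  0.   ]
scene heel1 [101. 240.] 0.68 [ 0.453 -0.37   0.   ]
scene heel1 [120. 332.] 0.57 [ 0.699 -0.429  0.   ]
scene jar [292. 257.] 0.78 [0.769 0.011 0.   ]
scene shoe [227. 302.] 0.8 [ 0.777 -0.186  0.   ]
scene hammer [351. 122.] 0.66 [0.51  0.424 0.   ]
scene hammer [294. 175.] 0.29 [0.57  0.167 0.   ]
edge shut [268.37641022 138.37986696] at .15 [268.78344896 133.53204506]
top lid_edge [213. 242.] 0.81 [0.478 0.139 0.077]
top lid_edge [126. 231.] 0.36 [0.517 0.404 0.077]
top heel1 [388. 206.] 0.67 [ 0.58  -0.419  0.   ]
top jar [252. 154.] 0.86 [0.767 0.016 0.   ]
top jar [231. 223.] 0.69 [0.541 0.092 0.   ]
top shoe [316. 148.] 0.61 [ 0.782 -0.196  0.   ]
top hammer [132. 231.] 0.8 [0.522 0.412 0.   ]
edge shut [211.29940838 244.19308729] at .15 [210.34694186 243.44284977]
diff lid 26.305129142300196 bench 3.8922222222222222
```

```bash
python3 - <<'E'
from h import *
a=cv2.imread("pics/scene0.png").astype(int);b=cv2.imread("pics/end_scene.png").astype(int);d=np.abs(a-b).max(2)
print("lid+button",d[128:205,238:330].mean(),"front corner",d[128:160,245:290].mean(),"jar",d[225:270,275:310].mean(),"hammer",d[95:155,320:390].mean(),"shoe",d[255:345,165:280].mean(),"bare bench",d[200:225,340:400].mean())
E
```

```text
lid+button 4.8475437605872385 front corner 5.267361111111111 jar 4.231111111111111 hammer 5.057857142857143 shoe 4.816038647342995 bare bench 5.046666666666667
```

The box, jar, hammer and shoe match the start picture to within noise, so the lid is shut and nothing else moved.

```bash
python3 -c "
from cell import bot
print(bot.sign_off())"
```

```text
the job is handed in; nothing more can be done
None
```

The job is handed in: the lid was eased up to its stop, both heels went into the wide compartment and both tins into the narrow one, and the lid is shut and caught with the shoe, jar and hammer where they were; one heel landed on edge beside the divider, and I viewed 15 pictures, one over the limit of 14.

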